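Hang an earring panel on its twin pins and slide the keeper over it

ROBOT

A 6-joint arm with a two-finger parallel gripper is mounted at the origin on the work surface. World frame = base frame: x ahead of the robot, y to its left, z up, the work surface at z = 0. Lengths are in m, angles in degrees, forces in N, time in s.
With the tool pointing down it reaches from about 0.25 to 0.725 m from the base axis. Payload 9.7 kg.
Tool frame: the origin (TCP) lies on the centre line of the jaws, within the pads' length; the fingertips stand 19 mm ahead of it and the grasp point (between the pads) is the TCP; z points along the fingers, y is the direction in which the jaws open and shut (so a half turn about z gives the same grasp; the last joint's range is limited). The gripper opens to 85 mm and grips with 20 to 120 N. Pads are 22 mm wide; open, the fingers measure 114 mm over their backs; the gripper's body (76 mm by 85 mm) begins 54 mm behind the grasp point. The pads swing forward as they close: fully open they stand 13 mm farther back than shut.
Start: joints at [-63.369, 4.979, 10.078, 95.1, 0, 90], TCP at [0.247, -0.492, 0.22] pointing down, gripper open.
Joint ranges: [-179.16, 179.16], [-48.56, 103.87], [-65.8, 70.77], [-126.05, 130.52], [-82.76, 87.17], [-180, 180]. Speed limits (degrees/s): [127.2, 127.2, 147.25, 180, 180, 180].

INTERFACE

Orientations are given as [roll, pitch, yaw] about the fixed x, y, z axes, in that order (R = Rz(yaw) Ry(pitch) Rx(roll)).
In Python, from workcell import bot gives the robot as it stands.
- The arm moves only by the tool servo_tool, never from a script. Its argument "motion" is a list that holds one entry, the list of rows, each a list of 6 numbers: the shift along the tool's x, y, z in mm, then the turn, a rotation vector about the tool's x, y, z in rad. A call has 1 to 5 rows; each row shifts and turns the commanded pose from where the row before left it, along the tool's axes as they then stand; what a row does not reach is not made up. A row lasts 1/10 s, in which the tool goes at most 50 mm and 8.59 degrees, less where a joint would pass 70% of its speed; a pose out of reach is approached as far as the arm can. A call is refused whole if a number of a shift passes 50 or a number of a turn 0.15, either way. A call with a gripper value outside its range is refused whole. "gripper" is the finger opening in mm, from 0 to 85.4, set as the call begins (left out, the last holds). The fingers move at their own pace and stop on an object; "newtons" is the grip in N (left out, the last holds). Time passes only in rows, so rows that do not move let the fingers close. It gives the time, the measured TCP pose, the force and the opening at its end, in the units of the state.
- bot.get_obs(): the state, without advancing time (a new reading comes with each control period).
- bot.camera(name): name is "scene" or "top" or "wrist"; returns a dict with "color" (400x640x3 uint8, red, green, blue), "fx", "fy", "cx", "cy" (pixels), "R" (3x3) and "t" (3): a world point X has camera coordinates R X + t. Camera axes: x right, y down, z forward; pixel columns grow to the right and rows downward; lengths in m; the calibration is good to about 2 mm. A picture is of the moment at which its call begins. There is no depth.
- bot.job_done(): hands the job in, once; it reports no verdict.
Trained networks look in a picture, given as the dict that the camera call returned (one of the last four; its "shot" number tells which), for a name from the list of things; names that differ only in an ending like _2 or _b are one class to them, and where a whole thing is asked for, a point or a joint stands for the part that bears it (a point fixed in the world has none). Each returns a list of dicts, best first, with "confidence" (0 to 1); they miss things now and then, are a little off and sometimes report something else, mostly with a low value. They report only what shows in the picture. A call takes as long as a camera call. They do not tell look-alikes from the thing itself.
- bot.look_for(picture, label): "rect" ([left, top, width, height] in pixels, round what is visible of it).
The state is a dict: "time": time; "q": joint angles; "qd": joint speeds; "joint_efforts": joint torques, N m; "ee_pos": TCP position; "tcp_rot": TCP orientation; "wrist_force": force on the tool from outside, world axes, zero at the start; "torque": the same for the moment, N m; "opening": finger opening in m.
Only numpy, scipy, OpenCV 4.12 (cv2) and the standard library are available. Lean on these libraries where they do the work, as an engineer would, in place of code of your own. Each camera call takes 0.05 s, during which the arm holds its last target.

TASK

Hang the black earring panel on the display stand: lower its top flange over both upright pins, earring side away from the robot, until the flange lies flat and fully home, feeling for the pins gently and neither pressing hard nor letting the panel drop. Then slide the stand's grey keeper all the way over the end of the flange to lock it, let go, and leave everything else on the table where it is.

Things in the scene. Friction and masses are not known exactly. Their poses are not given: they have to be found in the camera images.
- stand: Fixed stand: white rail 28 mm deep (x), 270 mm long, top at z 150 mm, on two steel posts 14 mm square at y -108 and +145 mm, each on a foot 120 mm long in x. Origin on the table below the middle of the pins' adjusting range; x points to where the earrings must face (away from the robot), y along the rail to the keeper, z up. Over 20 N between panel and stand is pressing hard.
- pin_range (a point): On the stand, axes as the stand, at x 0, y 0, z 172 mm: the height of the pins' tips and the middle of their adjusting range. Two upright steel pins, 9 mm thick, tips lightly chamfered, 84 mm apart along y, at x 0. The point midway between them lies at an unknown y of -10 to +10 mm from here; no pose reports it: find it by feel or sight. Gentle pushes do not shift the pins.
- rail_seat (a point): On the stand, axes as the stand, at x 0, y 0, z 154 mm: top of the steel pin bar (26 x 110 mm, 4 mm thick, lying on the rail and carrying the pins), where the flange comes to lie. The pins rise 18 mm above it. Below runs a round steel back bar, 12 mm thick, all along y, axis at x 8.5, z 75 mm of the stand, that the hung panel leans back on (up to 0.05 rad)
- panel: Loose black panel, 0.2 to 0.45 kg, standing on its foot ledge. Origin at foot level below the midpoint of its two holes; x to the earring side, y along the width, z up. Face sheet 150 mm wide, x 16 to 20, z 0 to 100 mm. Its centre of mass lies x 20 to 32 mm, z 30 to 55 mm. Fully home, its origin is 59 mm above the table.
- panel_holes (a point): Midpoint between the panel's holes on the flange's underside, 95 mm above the panel's origin; axes as the panel. Flange: 150 mm wide, x -14 to 16, z 95 to 100 mm of the panel. Holes: through, 13 mm in diameter, at x 0, y -42 and +42 mm. Fully home this point is at z 154 mm of the stand, x near 0, y where the pins are
- panel_tab (a point): Place to grip: middle of the tab on top of the panel, at x 18, z 128 mm of the panel; axes as the panel. Tab 14 mm thick (x 11 to 25), 44 mm wide (y), z 100 to 146 mm. Fingers close along the panel's x
- panel_foot (a point): Middle of the underside of the panel's foot ledge, at x 37, z 0 mm of the panel; axes as the panel. Ledge 6 mm thick, 150 mm wide, x 16 to 58 mm
- keeper (a joint): Travel of the grey keeper in m: 0 open (starts at 0 to 0.005), 0.036 fully shut. It slides along the stand's -y with about 1.5 N of friction and stays where it is left
- keeper_edge (a point): Lower front edge of the keeper's tongue, at x 0, y 94 mm minus the joint travel, z 162.5 mm of the stand; axes as the stand. Tongue 22 mm deep in x, 5.5 mm thick. It passes 3.5 mm above a flange that is fully home and strikes one that is not
- keeper_knob (a point): Near the middle of the keeper's upright square knob, 16 x 16 mm, z 168 to 204 mm, at x 0, y 110 mm minus the joint travel, z 188 mm of the stand; axes as the stand. Grip or push it
- ringbox_a: bystander: black ring box 50 x 50 x 42 mm on the table behind the stand's rail (robot's side); origin under its centre
- ringbox_b: bystander: grey ring box 48 x 60 x 36 mm on the table in front of the panel's start; origin under its centre
- loupe: bystander: black loupe 26 mm across, 28 mm tall, between stand and panel; origin under its centre
- ringcone: bystander: white ceramic ring cone, 48 mm foot, 68 mm tall; origin under its centre
- cardblock: bystander: pack of cards 70 x 100 x 16 mm; origin under its centre
Mind the look-alikes: they are no part of the job. What is shaped like the panel but white is not meant.

How it is judged (in metres and radians):
On the way:
1. the panel hangs fully home on both pins, while the keeper is still open (z of panel_holes in the frame of stand between 0.151 and 0.1565 m and x of panel_holes in the frame of stand between -0.005 and 0.005 m and y of panel_holes in the frame of stand between -0.014 and 0.014 m and x of panel_tab in the frame of stand above 0.01 m and angle between the x axis of panel and the x axis of stand, either way round below 0.1 rad and angle between panel's own z axis and vertical below 0.08 rad and value of joint keeper below 0.012 m), for 0.2 s.
At the end, for the whole second after the job is handed in: The panel hangs at rest on both pins, earring side along the stand's +x: hole midpoint 151 to 156.5 mm above the stand's origin, within 5 mm of it in x and 14 mm in y, panel within 0.1 rad of square to the rail and within 0.08 rad of upright; keeper joint above 31 mm (z of panel_holes in the frame of stand between 0.151 and 0.1565 m and x of panel_holes in the frame of stand between -0.005 and 0.005 m and y of panel_holes in the frame of stand between -0.014 and 0.014 m and x of panel_tab in the frame of stand above 0.01 m and angle between the x axis of panel and the x axis of stand, either way round below 0.1 rad and angle between panel's own z axis and vertical below 0.08 rad and value of joint keeper above 0.031 m and linear speed of panel below 0.02 m/s); the robot touches nothing.
It fails at once if panel and stand pressed together with more than 20 N (contact force between panel and stand above 20 N).
It fails at once if the panel let fall (linear speed of panel above 0.35 m/s and contact force between panel and the fingers below 0.1 N).
It fails at once if the panel tipped over (angle between panel's own z axis and vertical above 0.5 rad).
It fails at once if a bystander pushed more than 30 mm (distance of any of ringbox_a, ringbox_b, loupe, ringcone, cardblock from where it was at the start of the episode above 0.03 m).
It also fails if it takes over 72 s, if anything falls off the work surface, if the arm or the gripper's body presses on something with over 40 N, if the wrist force passes 120 N, or if a joint passes its speed limit or range.

## Working session

There is one attempt and no reset: what is moved stays moved. The work goes in short steps, Python scripts to look and compute and a tool call to move; the robot and the scene stay as the last step left them, time stands still between calls to the robot, and variables do not carry over. Pictures are saved under pics/ and viewed, and the job is handed in when it is done.

Besides the shell and the picture viewer there is one more tool, called as name(argument=value, ...), one argument or row to a line, values as JSON. servo_tool: Moves the arm, as the interface text tells. Its arguments: {"type":"object","properties":{"motion":{"type":"array","items":{"type":"array","items":{"type":"array","items":{"type":"number"}}}},"gripper":{"type":"number"},"newtons":{"type":"number"}},"required":["motion"]}

```bash
ls; mkdir -p pics
python3 - <<'E'
from workcell import bot
import cv2,numpy as np
print(bot.get_obs())
for n in ["scene","top","wrist"]:
    p=bot.camera(n); cv2.imwrite(f"pics/{n}0.png",p["color"][:,:,::-1]); print(n,p["fx"],p["fy"],p["cx"],p["cy"],np.round(p["R"],4).tolist(),np.round(p["t"],4).tolist(),p["shot"])
    for l in ["stand","panel","panel_tab","keeper","ringbox_a","loupe","ringcone","cardblock"]:
        print(l,[(np.round(d["rect"]).tolist(),round(d["confidence"],2)) for d in bot.look_for(p,l)][:4])
    np.savez(f"pics/{n}0.npz",**{k:p[k] for k in ["color","fx","fy","cx","cy","R","t"]})
E
```

```text
pics
{'time': 0.0, 'q': array([-6.33682206e+01,  5.01157169e+00,  1.00323179e+01,  9.50984444e+01,
       -7.42566562e-04,  8.99996482e+01]), 'qd': array([-0.08916301,  0.10885763,  0.02479697, -0.03906216,  0.01575154,
       -0.10893465]), 'joint_efforts': array([ 9.26453286e-04, -5.20389783e+01,  4.64802575e+01,  1.62798178e-02,
        1.09761070e-04, -3.70775172e-05]), 'ee_pos': array([ 0.24642553, -0.49142798,  0.21965941]), 'tcp_rot': array([-1.79922302e+02,  7.42088843e-04,  2.66321322e+01]), 'wrist_force': array([ 0.22706129, -0.3711692 , -0.12672508]), 'torque': array([-0.01188529, -0.03001059, -0.03338507]), 'opening': 0.08554719827179735}
scene 425.1105458214295 425.1105458214295 318.94180853919755 199.91430713067163 [[-0.6711, 0.7412, 0.0138], [0.4529, 0.4246, -0.784], [-0.587, -0.5199, -0.6207]] [0.3689, -0.1666, 1.3965] 1
stand [([231.0, 130.0, 99.0, 90.0], 0.85)]
panel [([392.0, 186.0, 61.0, 55.0], 0.91), ([340.0, 220.0, 78.0, 80.0], 0.89)]
panel_tab [([392.0, 183.0, 67.0, 58.0], 0.97), ([339.0, 217.0, 78.0, 85.0], 0.73)]
keeper [([299.0, 133.0, 9.0, 25.0], 0.53)]
rin
[... 557 characters left out ...]
 0.82), ([228.0, 201.0, 64.0, 30.0], 0.78)]
panel_tab [([230.0, 203.0, 62.0, 30.0], 0.81), ([232.0, 254.0, 53.0, 66.0], 0.76)]
keeper [([374.0, 246.0, 12.0, 8.0], 0.52)]
ringbox_a [([385.0, 256.0, 25.0, 27.0], 0.62), ([248.0, 171.0, 27.0, 26.0], 0.61)]
loupe [([325.0, 224.0, 12.0, 14.0], 0.47)]
ringcone [([233.0, 203.0, 59.0, 27.0], 0.74), ([316.0, 156.0, 18.0, 18.0], 0.63)]
cardblock [([354.0, 130.0, 41.0, 35.0], 0.82)]
wrist 353.51836960969183 353.51836960969183 317.0336708199003 196.55157927181386 [[0.4486, -0.8937, 0.0003], [-0.85, -0.4265, 0.3093], [-0.2763, -0.139, -0.951]] [-0.5498, -0.039, 0.38] 3
stand []
panel []
panel_tab []
keeper []
ringbox_a []
loupe []
ringcone []
cardblock []
```

View pics/scene0.png

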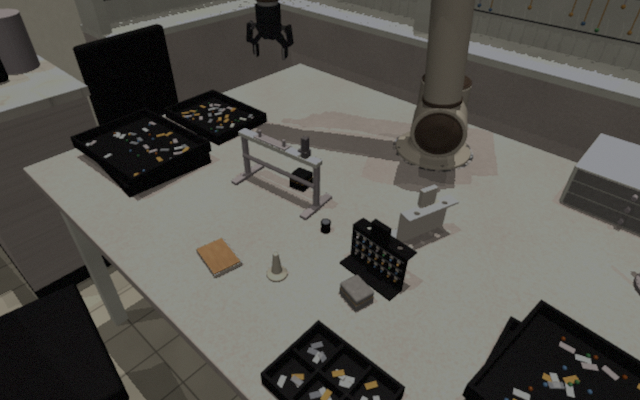

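View pics/top0.png

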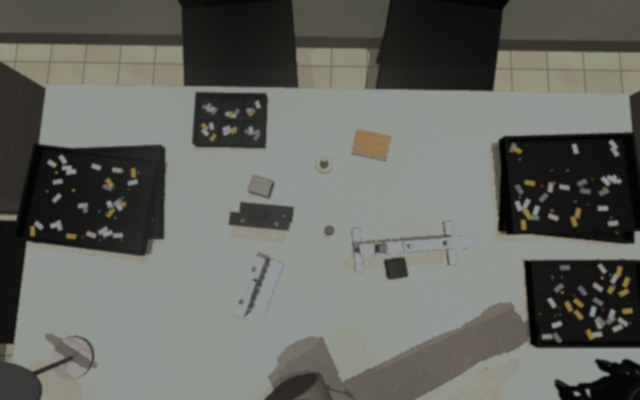

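Run:
```python
import cv2
s=cv2.imread("pics/scene0.png"); cv2.imwrite("pics/s_c1.png",cv2.resize(s[120:310,180:460],None,fx=2.8,fy=2.8,interpolation=cv2.INTER_CUBIC))
s=cv2.imread("pics/top0.png"); cv2.imwrite("pics/t_c1.png",cv2.resize(s[180:330,220:490],None,fx=2.9,fy=2.9,interpolation=cv2.INTER_CUBIC))
```

```text
(no output)
```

View pics/s_c1.png

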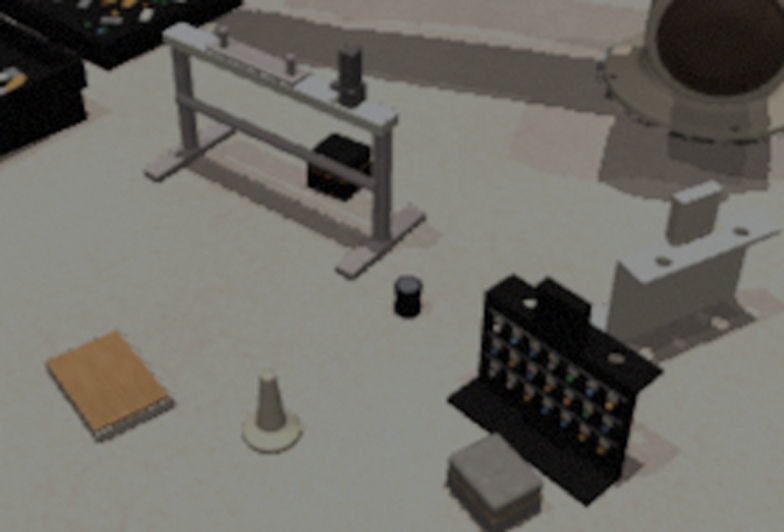

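View pics/t_c1.png

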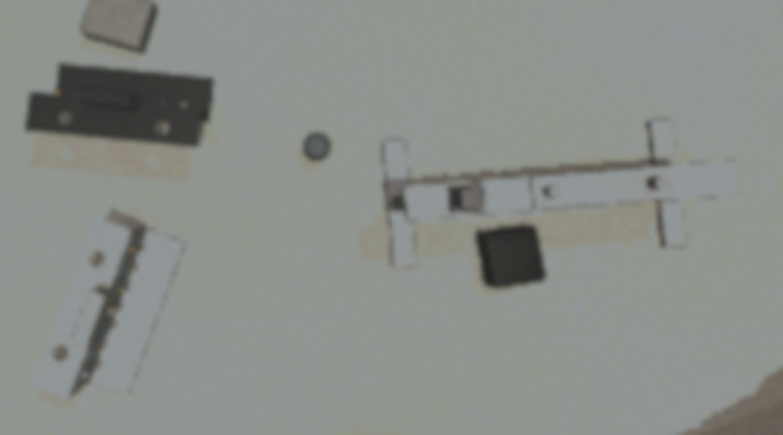

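The scene and top images agree on the objects:

- **Black panel:** scene (380,255), top (261,215). The earrings already face +x.
- **White look-alike:** scene (425,212), top (258,286). I'll leave it alone.
- **Possible confusions (black things):** ring box at top (397,268) and trays.
- **Stand:** top (410,245), with the keeper knob at its +y end, top (380,247).

I choose the black panel at top (261,215).

```bash
cat > h.py <<'E'
import numpy as np,cv2
from scipy.optimize import least_squares
from scipy.spatial.transform import Rotation as Ro
def proj(p,X):
    X=np.atleast_2d(X); c=X@np.array(p["R"]).T+np.array(p["t"])
    return np.c_[p["fx"]*c[:,0]/c[:,2]+p["cx"],p["fy"]*c[:,1]/c[:,2]+p["cy"]]
def ray(p,uv,z):
    d=np.array(p["R"]).T@np.array([(uv[0]-p["cx"])/p["fx"],(uv[1]-p["cy"])/p["fy"],1]); C=-np.array(p["R"]).T@np.array(p["t"])
    return C+d*(z-C[2])/d[2]
def W(pose,L):
    x,y,a=pose[:3]; z=pose[3] if len(pose)>3 else 0
    L=np.atleast_2d(L);c,s=np.cos(a),np.sin(a)
    return np.c_[x+c*L[:,0]-s*L[:,1],y+s*L[:,0]+c*L[:,1],z+L[:,2]]
def load(n): 
    d=np.load(n); return {k:d[k] for k in d}
def tcp(o):
    return Ro.from_euler('xyz',o["tcp_rot"],degrees=True).as_matrix(),np.array(o["ee_pos"])
def box(x0,x1,y0,y1,z0,z1):
    P=np.array([[x,y,z] for x in(x0,x1) for y in (y0,y1) for z in (z0,z1)])/1000
    E=[(0,1),(2,3),(4,5),(6,7),(0,2),(1,3),(4,6),(5,7),(0,4),(1,5),(2,6),(3,7)]
    return P,E
PANEL=[box(16,20,-75,75,0,100),box(-14,16,-75,75,95,100),box(11,25,-22,22,100,146),box(16,58,-75,75,0,6)]
STAND=[box(-14,14,-115.5,154.5,146,150)]+[box(-4.5,4.5,s*42-4.5,s*42+4.5,154,172) for s in (-1,1)]+[box(-8,8,102,118,168,204),box(-7,7,-115,-101,0,146),box(-7,7,138,152,0,146)]
def draw(img,p,pose,boxes,s,off,col):
    for P,E in boxes:
        q=(proj(p,W(pose,P))-off)*s
        for a,b in E: cv2.line(img,tuple(np.int32(q[a]*8)),tuple(np.int32(q[b]*8)),col,1,cv2.LINE_AA,3)
E
python3 - <<'E'
from h import *
t=load("pics/top0.npz");w=load("pics/wrist0.npz")
f=lambda c:(220+c[0]/2.9,180+c[1]/2.9)
for n,c,z in [("hole+y",(65,118),.1),("hole-y",(163,128),.1),("tab",(110,99),.146),("pin1",(550,191),.172),("pin2",(655,183),.172),("knob",(470,197),.204),("loupe",(316,146),.028),("ringA",(510,255),.042),("railL",(388,197),.15),("railR",(735,177),.15),("ringB",(118,22),.036)]:
    print(n,np.round(ray(t,f(c),z),4))
C=-w["R"].T@w["t"];Rt=Ro.from_euler('xyz',[-179.92,0,26.63],degrees=True).as_matrix()
print("wristcam in tool",Rt.T@(C-[.2464,-.4914,.2197]),"cam axes in tool cols x,y,z",np.round(Rt.T@w["R"].T,3))
E
```

```text
hole+y [0.5458 0.2242 0.1   ]
hole-y [0.5391 0.1388 0.1   ]
tab [0.5587 0.1777 0.146 ]
pin1 [ 0.4913 -0.1767  0.172 ]
pin2 [ 0.4995 -0.2589  0.172 ]
knob [ 0.4847 -0.1089  0.204 ]
loupe [0.5308 0.0053 0.028 ]
ringA [ 0.4361 -0.1708  0.042 ]
railL [ 0.4839 -0.0516  0.15  ]
railR [ 0.5066 -0.3303  0.15  ]
ringB [0.642  0.1929 0.036 ]
wristcam in tool [ 0.08060721 -0.00028646 -0.15386785] cam axes in tool cols x,y,z [[ 0.    -0.951 -0.309]
 [ 1.    -0.     0.002]
 [-0.002 -0.309  0.951]]
```

servo_tool(
  motion=[
    [[0,0,-5,0,0,-0.147],[0,0,-5,0,0,-0.147],[0,0,-5,0,0,-0.147],[0,0,-5,0,0,-0.147],[0,0,-5,0,0,-0.147]],
  ],
  gripper=50,
)

```text
time: 1.85
ee_pos: [0.2465, -0.4917, 0.2456]
tcp_rot: [180.0, 0.0, 69.1]
wrist_force: [-0.8, 0.1, -0.1]
opening: 0.0502
```

servo_tool(
  motion=[
    [[0,0,-5,0,0,-0.147],[0,0,0,0,0,-0.147],[30,10,0,0,0,0],[40,15,0,0,0,0],[40,15,0,0,0,0]],
  ],
)

```text
time: 2.35
ee_pos: [0.295, -0.384, 0.2501]
tcp_rot: [-180.0, -0.0, 85.5]
wrist_force: [0.5, -0.6, 0.4]
opening: 0.0498
```

servo_tool(
  motion=[
    [[40,15,0,0,0,0],[40,15,0,0,0,0],[40,15,0,0,0,0],[40,15,0,0,0,0],[40,15,0,0,0,0]],
  ],
)

```text
time: 2.85
ee_pos: [0.3854, -0.1898, 0.2506]
tcp_rot: [180.0, 0.0, 85.6]
wrist_force: [0.9, -0.6, 0.1]
opening: 0.0503
```

```bash
cat > snap.py <<'E'
import sys
from workcell import bot
from h import *
cam,n=sys.argv[1:3]
p=bot.camera(cam); cv2.imwrite(f"pics/{n}.png",p["color"][:,:,::-1])
np.savez(f"pics/{n}.npz",**{k:p[k] for k in ["color","fx","fy","cx","cy","R","t"]})
o=bot.get_obs(); print(round(o["time"],2),np.round(o["ee_pos"],4),np.round(o["tcp_rot"],2),np.round(o["wrist_force"],2),round(o["opening"],4))
E
python3 snap.py wrist w1
```

```text
2.9 [ 0.3872 -0.1855  0.2507] [ 1.7992e+02 -1.1000e-01  8.5750e+01] [1.07 1.99 0.32] 0.0501
```

View pics/w1.png

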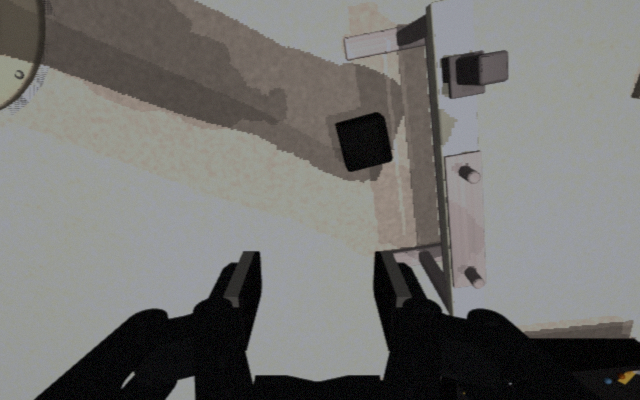

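The wrist view shows pin tips near (473,175) and (478,281), knob top at (495,66), and pin bar edges at x≈447–485. Next stop is the panel.

servo_tool(
  motion=[
    [[38,14,0,0,0,0],[38,15,0,0,0,0],[38,15,0,0,0,0],[38,15,0,0,0,0],[38,15,0,0,0,0]],
  ],
)

```text
time: 3.4
ee_pos: [0.4739, -0.006, 0.2506]
tcp_rot: [180.0, 0.0, 85.6]
wrist_force: [0.1, -1.8, -0.1]
opening: 0.0501
```

servo_tool(
  motion=[
    [[38,14,0,0,0,0],[38,14,0,0,0,0],[38,14,0,0,0,0],[38,14,0,0,0,0],[34,14,0,0,0,0]],
  ],
)

```text
time: 3.9
ee_pos: [0.558, 0.1743, 0.2503]
tcp_rot: [180.0, -0.0, 85.6]
wrist_force: [0.0, 0.2, 0.5]
opening: 0.0498
```

servo_tool(
  motion=[
    [[0,0,0,0,0,0],[0,0,0,0,0,0],[0,0,0,0,0,0]],
  ],
)

```text
time: 4.2
ee_pos: [0.5573, 0.1717, 0.2506]
tcp_rot: [180.0, 0.0, 85.6]
wrist_force: [-0.6, -0.3, 0.3]
opening: 0.05
```

```bash
python3 snap.py wrist w2;python3 snap.py scene s2
```

```text
4.25 [0.5573 0.1714 0.2509] [179.97  -0.    85.53] [ 0.1  -0.1   0.31] 0.0499
4.3 [0.5573 0.1714 0.251 ] [ 1.7996e+02 -1.0000e-02  8.5520e+01] [ 0.01 -0.68 -0.19] 0.0499
```

View pics/w2.png

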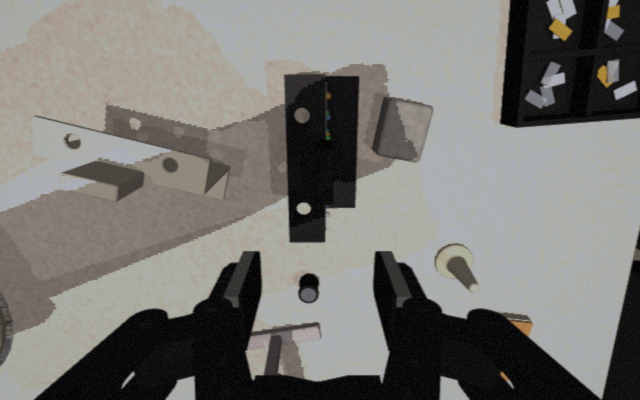

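The panel's flange holes are at (302,115) and (303,208), flange corners (286,75), (290,242) and (325,241). The earring side (+x) is on the right. I'll fit its pose and overlay the model.

```bash
cat > fit.py <<'E'
from h import *
w2=load("pics/w2.npz");s=load("pics/scene0.npz");t=load("pics/top0.npz");w1=load("pics/w1.npz")
# panel
obs=[(w2,(0,42,98),(302,115)),(w2,(0,-42,98),(303,208)),(w2,(-14,75,100),(286,75)),(w2,(-14,-75,100),(290,242)),(w2,(16,-75,100),(325,241))]
def res(q): return np.concatenate([proj(p,W((q[0],q[1],q[2],q[3] if len(q)>3 else 0),np.array(l)/1000))[0]-uv for p,l,uv in obs])
for q0 in ([.5425,.1815,-.078],[.5425,.1815,-.078,0]):
    r=least_squares(res,q0); print(np.round(r.x,4),np.round(r.fun,1))
pp=least_squares(res,[.5425,.1815,-.078]).x
img=cv2.resize(cv2.convertScaleAbs(w2["color"][60:250,220:440,::-1],alpha=2.5),None,fx=3.1,fy=3.1,interpolation=cv2.INTER_CUBIC)
draw(img,w2,pp,PANEL,3.1,np.array([220,60]),(0,255,0)); cv2.imwrite("pics/w2f.png",img)
s2=load("pics/scene0.npz")
img=cv2.resize(cv2.convertScaleAbs(s2["color"][210:300,330:430,::-1],alpha=2.),None,fx=6,fy=6,interpolation=cv2.INTER_CUBIC)
draw(img,s2,pp,PANEL,6,np.array([330,210]),(0,255,0)); cv2.imwrite("pics/s2f.png",img)
E
python3 fit.py
```

```text
[ 0.5477  0.1837 -0.0671] [ 1.   0.   2.   0.4 -1.3 -1.1  0.8  0.2 -2.4  0.9]
[ 0.5476  0.1833 -0.067  -0.0021] [ 0.9  0.4  2.   0.1 -1.2 -0.5  0.9 -0.4 -2.5  0.4]
```

View pics/w2f.png

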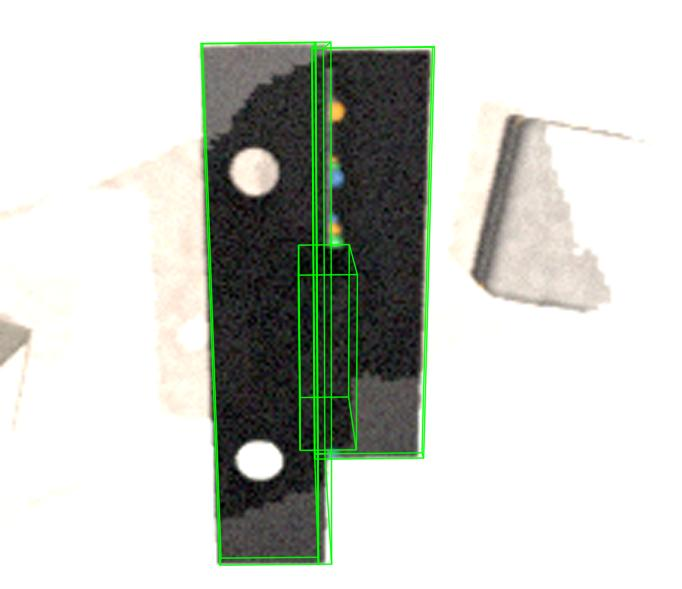

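View pics/s2f.png

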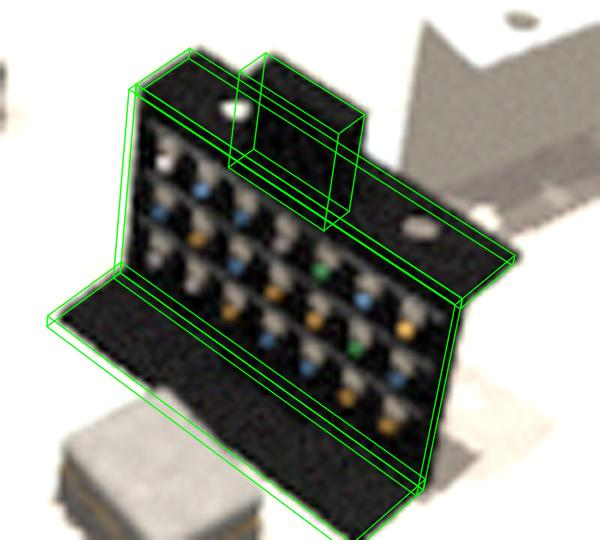

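The fit lines up to 1–2 px in both views: panel at (0.548, 0.184), yaw −0.067 rad, z≈0. I'll descend to the tab.

servo_tool(
  motion=[
    [[6,4,10,0,0,-0.005],[6,4,20,0,0,-0.005],[0,0,20,0,0,0],[0,0,20,0,0,0],[0,0,15,0,0,0]],
  ],
)

```text
time: 4.8
ee_pos: [0.5661, 0.1834, 0.1634]
tcp_rot: [-179.9, 0.0, 86.1]
wrist_force: [0.3, 0.5, -1.4]
opening: 0.0501
```

```bash
python3 snap.py wrist w3
```

```text
4.85 [0.5654 0.1832 0.161 ] [-1.7978e+02  9.0000e-02  8.6140e+01] [ 1.55 -0.25 -1.83] 0.0502
```

View pics/w3.png

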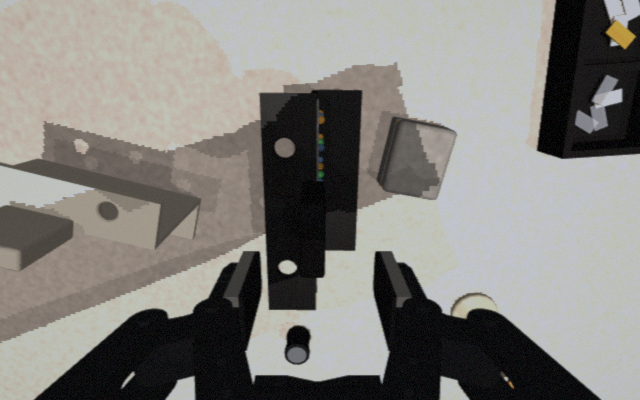

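The tab lies centred between the fingers (u≈302–325, jaw centre ≈317). I'll go down and grip.

servo_tool(
  motion=[
    [[0,0,12,0,0,0],[0,0,14,0,0,0],[0,0,9,0,0,0],[0,0,0,0,0,0],[0,0,0,0,0,0]],
  ],
)

```text
time: 5.35
ee_pos: [0.5665, 0.1838, 0.1306]
tcp_rot: [180.0, -0.0, 86.2]
wrist_force: [0.2, 0.6, 0.2]
opening: 0.0503
```

servo_tool(
  motion=[
    [[0,0,0,0,0,0],[0,0,0,0,0,0],[0,0,0,0,0,0],[0,0,0,0,0,0],[0,0,0,0,0,0]],
  ],
  gripper=22,
  newtons=40,
)

```text
time: 5.85
ee_pos: [0.5664, 0.1838, 0.1305]
tcp_rot: [180.0, -0.0, 86.2]
wrist_force: [0.5, -0.1, 0.1]
opening: 0.022
```

servo_tool(
  motion=[
    [[0,0,0,0,0,0],[0,0,0,0,0,0],[0,0,0,0,0,0],[0,0,0,0,0,0],[0,0,0,0,0,0]],
  ],
  gripper=5,
)

```text
time: 6.35
ee_pos: [0.5664, 0.1838, 0.1306]
tcp_rot: [180.0, -0.0, 86.2]
wrist_force: [-1.2, 0.5, 4.1]
opening: 0.0121
```

```bash
python3 snap.py wrist w4
```

```text
6.4 [0.5664 0.1838 0.1306] [ 1.7999e+02 -1.0000e-02  8.6160e+01] [-1.58 -0.55  4.48] 0.0123
```

View pics/w4.png

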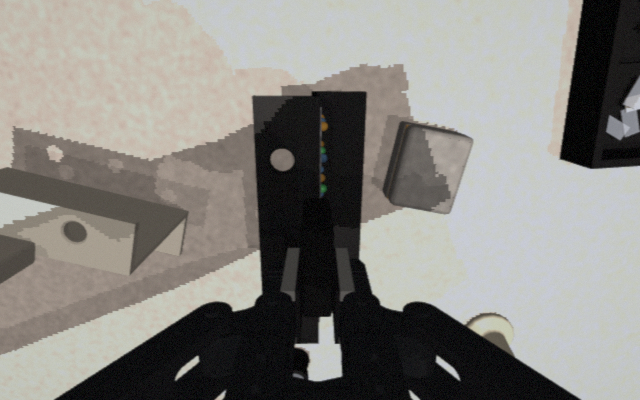

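Gripped: opening 12 mm with soft pads on a 14 mm tab. Now lifting.

servo_tool(
  motion=[
    [[0,0,-5,0,0,0],[0,0,-10,0,0,0],[0,0,-15,0,0,0],[0,0,-20,0,0,0],[0,0,-20,0,0,0]],
  ],
)

```text
time: 6.9
ee_pos: [0.5663, 0.1837, 0.2012]
tcp_rot: [-180.0, 0.0, 86.2]
wrist_force: [0.0, 0.9, -3.1]
opening: 0.0124
```

servo_tool(
  motion=[
    [[0,0,-20,0,0,0],[0,0,-15,0,0,0],[0,0,-5,0,0,0],[0,0,0,0,0,0],[0,0,0,0,0,0]],
  ],
)

```text
time: 7.4
ee_pos: [0.5663, 0.1837, 0.2395]
tcp_rot: [-179.9, 0.0, 86.2]
wrist_force: [0.2, 0.3, -4.2]
opening: 0.0126
```

```bash
python3 snap.py wrist w5;python3 snap.py scene s5
python3 - <<'E'
from h import *
from workcell import bot
o=bot.get_obs(); print(o["torque"])
w=load("pics/w5.npz"); cv2.imwrite("pics/w5b.png",cv2.convertScaleAbs(w["color"][:,:,::-1],alpha=2.5))
E
```

```text
7.45 [0.5662 0.1837 0.2393] [-1.7992e+02  3.0000e-02  8.6160e+01] [ 0.21  0.09 -3.27] 0.0127
7.5 [0.5661 0.1836 0.2393] [-1.7992e+02  4.0000e-02  8.6160e+01] [ 0.27 -0.49 -3.85] 0.0122
[ 0.06397423 -0.00215614  0.00294966]
```

View pics/w5b.png

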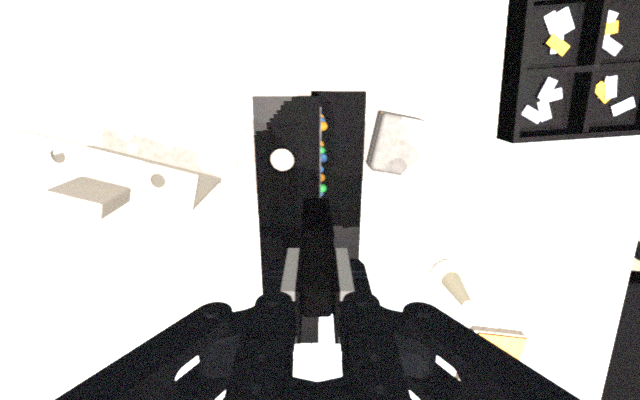

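View pics/s5.png

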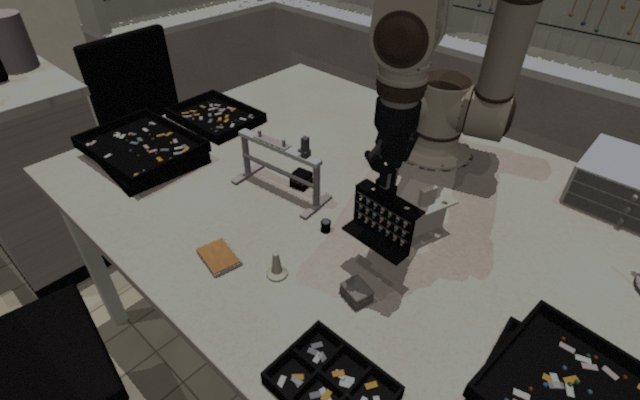

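Lifted upright with no slip: the hole stays at (282,160), and the weight is about 3.7 N. The scene view shows ring box b and the look-alike undisturbed. Next I'll fit the stand pose.

Run:
```python
from h import *
w1=load("pics/w1.npz");s=load("pics/scene0.npz")
cv2.imwrite("pics/w1c.png",cv2.resize(w1["color"][0:320,400:560,::-1],None,fx=1.85*1.0,fy=1.85,interpolation=cv2.INTER_CUBIC))
a=cv2.resize(w1["color"][130:310,420:520,::-1],None,fx=3.3,fy=3.3,interpolation=cv2.INTER_CUBIC)
b=cv2.resize(w1["color"][0:130,420:540,::-1],None,fx=3.3,fy=3.3,interpolation=cv2.INTER_CUBIC)
H=600;im=np.zeros((H,800,3),np.uint8);im[:594,:330]=a;im[:429,340:736]=b;cv2.imwrite("pics/w1c.png",im)
cv2.imwrite("pics/s1c.png",cv2.resize(s["color"][122:225,225:335,::-1],None,fx=5.8,fy=5.8,interpolation=cv2.INTER_CUBIC))
```

```text
(no output)
```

View pics/w1c.png

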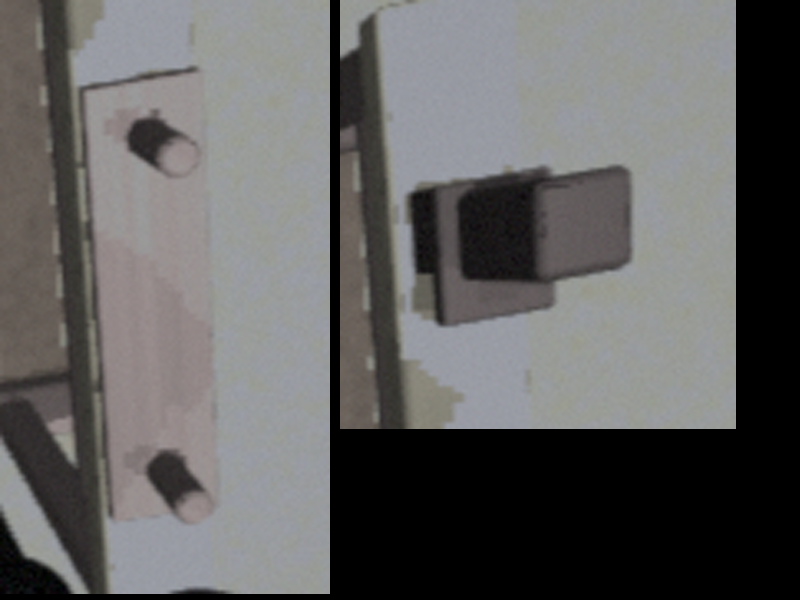

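View pics/s1c.png

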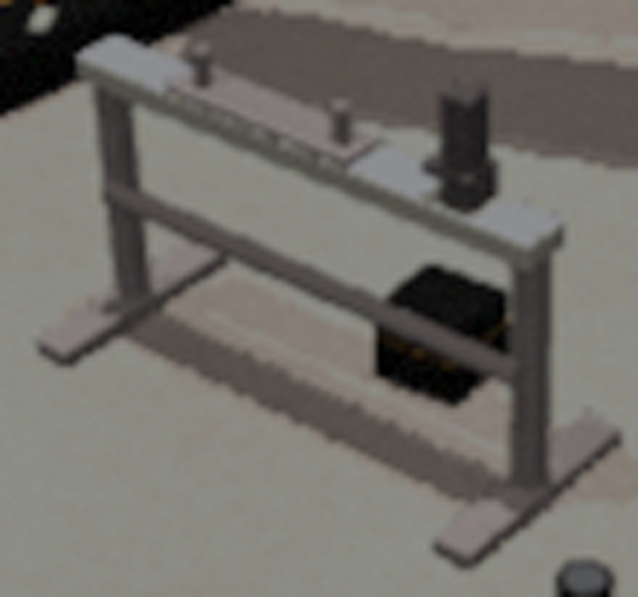

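```bash
cat > fits.py <<'E'
from h import *
w1=load("pics/w1.npz");s=load("pics/scene0.npz");t=load("pics/top0.npz")
ow=[(w1,(0,42,172),(474.2,177.6)),(w1,(0,-42,172),(479.4,283.3)),(w1,(-13,55,154),(445.5,156.7)),(w1,(13,55,154),(480.6,150.9)),(w1,(-13,-55,154),(453.6,287.3))]
os_=[(s,(0,42,172),(283.8,139.8)),(s,(0,-42,172),(259.8,130.3))]
ot=[(t,(0,42,172),(409.7,245.9)),(t,(0,-42,172),(445.9,243.1))]
def fit(obs,q0):
    def res(q): return np.concatenate([proj(p,W((q[0],q[1],q[2],q[3] if len(q)>3 else 0),np.array(l)/1000))[0]-uv for p,l,uv in obs])
    r=least_squares(res,q0); print(np.round(r.x,4),np.round(r.fun,1)); return r.x
q=fit(ow,[.495,-.218,.08]); fit(ow,[.495,-.218,.08,0]); fit(ow+os_,[.495,-.218,.08]); fit(ow+os_,[.495,-.218,.08,0]);fit(ot+os_,[.495,-.218,.08])
k=ray(w1,(494.2,67.6),.204); print("knob",k)
d=k[:2]-q[:2]; c,sn=np.cos(q[2]),np.sin(q[2]); print("knob rel pins x,y",c*d[0]+sn*d[1],-sn*d[0]+c*d[1])
E
python3 fits.py
python3 - <<'E'
from h import *
# panel in tool frame from w5
w=load("pics/w5.npz")
T=Ro.from_euler('xyz',[-179.92,.03,86.16],degrees=True).as_matrix();o=np.array([.5662,.1837,.2393])
obs=[((0,42,100),(282.3,160)),((-14,75,100),(254,97)),((16,75,100),(319,97)),]
def res(q):
    return np.concatenate([proj(w,o+T@(Ro.from_rotvec([0,0,q[2]]).as_matrix()@np.array([l[1]/1000,l[0]/1000,-l[2]/1000])+[q[0],q[1],.13]))[0]-uv for l,uv in obs])
r=least_squares(res,[0,-.018,0]);print(np.round(r.x,4),np.round(r.fun,1))
E
```

```text
[ 0.4985 -0.2214  0.1023] [ 0.2 -0.3 -0.3  0.6 -0.8 -0.   0.7 -0.7  0.3  0.8]
[ 0.4994 -0.2222  0.1015 -0.0023] [ 0.1 -0.1 -0.5 -0.2 -0.6  0.4  0.6 -0.2  0.3  0.1]
[ 0.4984 -0.2213  0.1019] [ 0.1 -0.5 -0.4  0.5 -0.9 -0.2  0.6 -0.8  0.2  0.7 -1.2  0.3 -1.4 -0.1]
[ 4.985e-01 -2.214e-01  1.018e-01 -3.000e-04] [ 0.  -0.4 -0.5  0.4 -0.9 -0.1  0.6 -0.7  0.1  0.6 -1.2  0.4 -1.4  0. ]
[ 0.4957 -0.2183  0.1013] [-0.1 -0.1  0.5 -0.2  0.4  0.3  0.1 -0.1]
knob [ 0.48697517 -0.11007511  0.204     ]
knob rel pins x,y -6.0233862639385086e-05 0.11187814011576791
[-0.0017 -0.0183  0.0373] [ 1.1  1.2  1.9 -1.8 -3.   0.6]
```

```bash
sed -i 's/(w2,(16,-75,100)/(w2,(20,-75,100)/' fit.py; python3 fit.py
python3 - <<'E'
from h import *
w=load("pics/w5.npz")
T=Ro.from_euler('xyz',[-179.92,.03,86.16],degrees=True).as_matrix();o=np.array([.5662,.1837,.2393])
g=cv2.cvtColor(w["color"],cv2.COLOR_RGB2GRAY)
img=cv2.resize(cv2.convertScaleAbs(w["color"][80:220,240:380,::-1],alpha=2.5),None,fx=4.2,fy=4.2,interpolation=cv2.INTER_CUBIC)
m=(g[140:180,262:302]>60).astype(np.uint8); n,_,st,ce=cv2.connectedComponentsWithStats(m); print([(st[i].tolist(),(ce[i]+[262,140]).round(2)) for i in range(1,n)])
obs=[((0,42,98.5),(282.3,160)),((-14,75,100),(254,97)),((20,75,100),(319,97)),]
def P(q,l): 
    L=np.atleast_2d(l)/1000.; return o+(T@(Ro.from_rotvec([0,0,q[2]]).as_matrix()@np.c_[L[:,1],L[:,0],-L[:,2]].T+np.array([[q[0],q[1],.13]]).T)).T
def res(q): return np.concatenate([proj(w,P(q,l))[0]-uv for l,uv in obs])
r=least_squares(res,[0,-.018,0]);print(np.round(r.x,4),np.round(r.fun,1))
r2=least_squares(lambda q:np.r_[res([q[0],-.018,q[1]])],[0,0]);print(np.round(r2.x,4),np.round(r2.fun,1))
q=r.x
for B,E in PANEL:
    uv=(proj(w,P(q,B*1000))-[240,80])*4.2
    for a,b in E: cv2.line(img,tuple(np.int32(uv[a])),tuple(np.int32(uv[b])),(0,255,0),1)
cv2.imwrite("pics/w5f.png",img)
E
```

```text
[ 0.5471  0.1837 -0.0787] [ 0.8  0.1  0.8  0.5 -1.  -1.3 -0.8  0.1  0.3  1.1]
[ 0.5469  0.183  -0.0786 -0.0031] [ 0.8  0.6  0.8  0.  -0.8 -0.3 -0.7 -0.7  0.   0.4]
[([8, 9, 25, 22, 425], array([281.68, 159.32]))]
[-0.0019 -0.0175  0.0039] [ 0.1  0.9 -1.6 -0.5  1.5 -0.2]
[-0.0019  0.0106] [-0.2  0.8 -1.6 -0.7  1.5  0.1]
```

View pics/w5f.png

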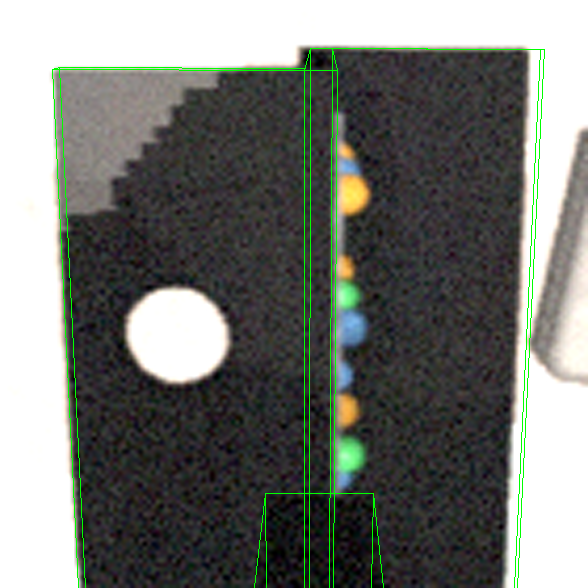

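Pins' midpoint is ≈(0.4985, −0.2214), stand yaw ≈0.102 rad. In the tool frame, the held panel's hole midpoint is at (−1.9, −17.7) mm. I'll turn to square and move in front of the stand.

servo_tool(
  motion=[
    [[0,0,0,0,0,-0.044],[0,0,0,0,0,-0.044],[0,0,0,0,0,-0.044],[0,0,0,0,0,-0.043],[-10,0,0,0,0,0]],
  ],
)

```text
time: 8.0
ee_pos: [0.5672, 0.1743, 0.2396]
tcp_rot: [-179.9, -0.0, 96.3]
wrist_force: [-0.4, 0.1, -2.9]
opening: 0.0124
```

servo_tool(
  motion=[
    [[-20,-3,0,0,0,0],[-30,-4,0,0,0,0],[-30,-4,0,0,0,0],[-30,-4,0,0,0,0],[-30,-4,0,0,0,0]],
  ],
)

```text
time: 8.5
ee_pos: [0.5632, 0.0308, 0.24]
tcp_rot: [-180.0, 0.0, 96.1]
wrist_force: [-0.1, 0.4, -2.6]
opening: 0.0125
```

servo_tool(
  motion=[
    [[-30,-4,0,0,0,0],[-30,-4,0,0,0,0],[-30,-4,0,0,0,0],[-30,-4,0,0,0,0],[-30,-4,0,0,0,0]],
  ],
)

```text
time: 9.0
ee_pos: [0.5593, -0.1206, 0.24]
tcp_rot: [-180.0, 0.0, 96.1]
wrist_force: [0.8, 1.3, -3.3]
opening: 0.0126
```

servo_tool(
  motion=[
    [[-30,-4,0,0,0,0],[-30,-4,0,0,0,0],[-23,-3,0,0,0,0],[-10,-3,0,0,0,0],[0,0,0,0,0,0]],
  ],
)

```text
time: 9.5
ee_pos: [0.5554, -0.2139, 0.2399]
tcp_rot: [-179.9, -0.0, 96.0]
wrist_force: [0.6, 0.1, -3.4]
opening: 0.0122
```

servo_tool(
  motion=[
    [[0,0,0,0,0,0],[0,0,0,0,0,0]],
  ],
)

```text
time: 9.7
ee_pos: [0.5561, -0.2116, 0.2405]
tcp_rot: [180.0, -0.0, 96.2]
wrist_force: [-0.2, -0.6, -3.4]
opening: 0.0127
```

```bash
python3 snap.py wrist w6; python3 snap.py scene s6
```

```text
9.75 [ 0.5562 -0.2116  0.2405] [ 1.7999e+02 -1.0000e-02  9.6250e+01] [ 0.44  0.69 -4.57] 0.0124
9.8 [ 0.5562 -0.2117  0.2406] [179.98  -0.    96.25] [-0.29  0.55 -2.09] 0.0126
```

View pics/w6.png

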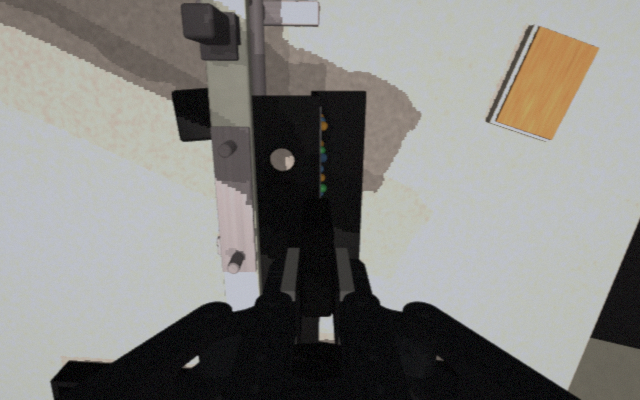

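View pics/s6.png

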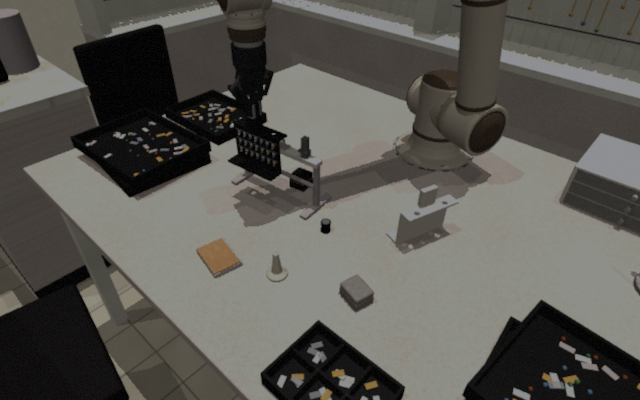

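The wrist view shows both pins left of the panel (tips near (228,149) and (234,266)) and the hole at (282,160). I'll refine from this view.

Run:
```python
from h import *
w=load("pics/w6.npz")
cv2.imwrite("pics/w6c.png",cv2.resize(cv2.convertScaleAbs(w["color"][115:285,195:305,::-1],alpha=1.3),None,fx=3.5,fy=3.5,interpolation=cv2.INTER_CUBIC))
```

```text
(no output)
```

View pics/w6c.png

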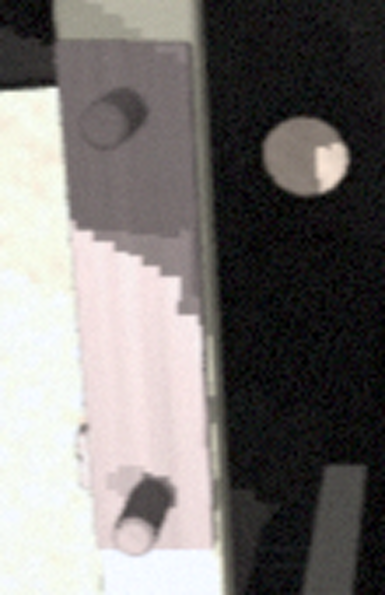

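```bash
cat > fit6.py <<'E'
from h import *
w=load("pics/w6.npz")
ob=[(w,(0,42,172),(223.9,151.3)),(w,(0,-42,172),(233,268.1)),(w,(13,55,154),(249.6,127)),(w,(-13,55,154),(211,126.4)),(w,(-13,-55,154),(222.7,271.9)),(w,(13,-55,154),(256.1,271.6))]
def fit(obs,q0):
    def res(q): return np.concatenate([proj(p,W((q[0],q[1],q[2],q[3] if len(q)>3 else 0),np.array(l)/1000))[0]-uv for p,l,uv in obs])
    r=least_squares(res,q0); print(np.round(r.x,4),np.round(r.fun,1)); return r.x
q=fit(ob,[.4985,-.2214,.1]);fit(ob,[.4985,-.2214,.1,0])
T=Ro.from_euler('xyz',[180,0,96.25],degrees=True).as_matrix();o=np.array([.5562,-.2117,.2405])
print("pins in tool",T.T@(np.array([q[0],q[1],.154])-o)*1000, "pin+ tip",T.T@(W(q,[[0,.042,.172]])[0]-o)*1000)
print("hole rays in tool at z=30.6:",(T.T@(ray(w,(281.9,159.6),.2405-.0321)-o))*1000)
E
python3 fit6.py
```

```text
[ 0.4991 -0.2215  0.0987] [ 0.7 -0.5 -0.   0.6 -0.2 -0.2 -0.5 -0.  -0.3 -0.1  0.2  0.5]
[ 0.4989 -0.2218  0.0989 -0.0009] [ 0.8 -0.3  0.   0.3 -0.3  0.  -0.4  0.2 -0.3 -0.4  0.2  0.2]
pins in tool [ -3.54870358 -57.81932779  86.5       ] pin+ tip [ 38.44902291 -57.38232712  68.5       ]
hole rays in tool at z=30.6: [ 40.57805465 -17.65507007  32.1       ]
```

Consistent: the needed shift is −2 mm in tool x and −40 mm in tool y. I'll move over the pins and look through the hole.

servo_tool(
  motion=[
    [[0,-8,0,0,0,0.005],[-1,-12,0,0,0,0],[-1,-12,0,0,0,0],[0,-8,5,0,0,0],[0,0,8,0,0,0]],
  ],
)

```text
time: 10.3
ee_pos: [0.5154, -0.2192, 0.2284]
tcp_rot: [179.9, 0.1, 95.9]
wrist_force: [-0.5, -0.2, -2.6]
opening: 0.0122
```

servo_tool(
  motion=[
    [[0,0,8,0,0,0],[0,0,5,0,0,0],[0,0,0,0,0,0],[0,0,0,0,0,0],[0,0,0,0,0,0]],
  ],
)

```text
time: 10.8
ee_pos: [0.5167, -0.2188, 0.2146]
tcp_rot: [180.0, 0.0, 95.9]
wrist_force: [0.0, -0.1, -3.0]
opening: 0.0124
```

```bash
python3 snap.py wrist w7; python3 snap.py scene s7
python3 - <<'E'
from h import *
w=load("pics/w7.npz")
cv2.imwrite("pics/w7c.png",cv2.resize(cv2.convertScaleAbs(w["color"][60:210,240:380,::-1],alpha=2.5),None,fx=4,fy=4,interpolation=cv2.INTER_CUBIC))
s=load("pics/s7.npz")
cv2.imwrite("pics/s7c.png",cv2.resize(cv2.convertScaleAbs(s["color"][90:225,215:345,::-1],alpha=1.8),None,fx=4.4,fy=4.4,interpolation=cv2.INTER_CUBIC))
E
```

```text
10.85 [ 0.5167 -0.2188  0.2146] [1.7998e+02 1.0000e-02 9.5910e+01] [-0.92  0.34 -3.59] 0.0123
10.9 [ 0.5167 -0.2188  0.2146] [1.7998e+02 1.0000e-02 9.5910e+01] [ 0.2   0.07 -3.72] 0.0122
```

View pics/w7c.png

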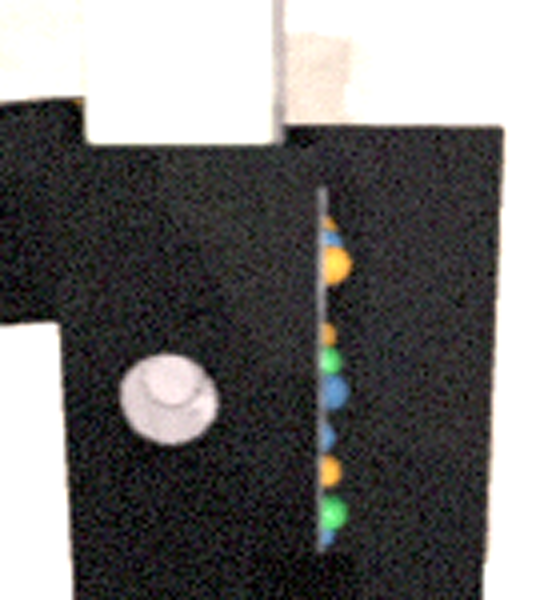

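View pics/s7c.png

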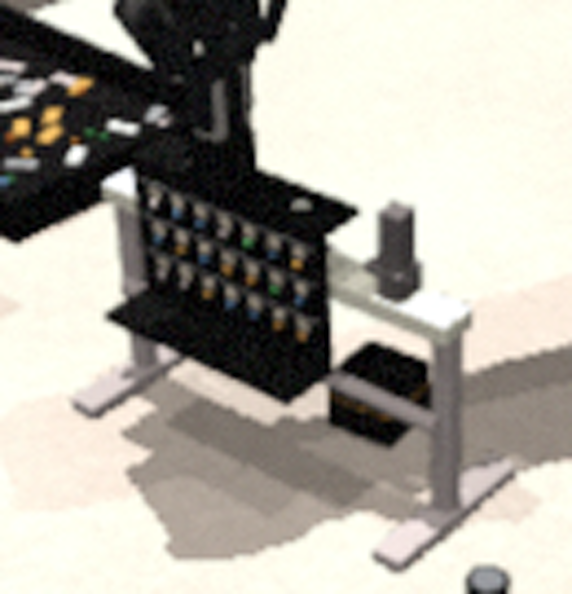

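The +y pin tip shows through the +y hole: hole centre at crop (169,399), tip centre ≈(172,377). I'll correct for parallax.

Run:
```python
from h import *
w=load("pics/w7.npz")
h=np.array([169,399])/4+[240,60]; pn=np.array([172,377])/4+[240,60]
T=Ro.from_euler('xyz',[180,0,95.91],degrees=True).as_matrix();o=np.array([.5167,-.2188,.2146])
H=T.T@(ray(w,h,.2146-.0325)-o)*1000; P=T.T@(ray(w,pn,.172)-o)*1000
print(H,P,P-H)
r=cv2.HoughCircles(cv2.resize(cv2.cvtColor(w["color"][140:180,262:302],cv2.COLOR_RGB2GRAY),None,fx=8,fy=8,interpolation=cv2.INTER_CUBIC),cv2.HOUGH_GRADIENT,1,20,param1=60,param2=15,minRadius=40,maxRadius=120); print(None if r is None else r[0][:4])
```

```text
[ 40.35124687 -17.44625545  32.5       ] [ 41.32211247 -17.93776782  42.6       ] [ 0.9708656  -0.49151237 10.1       ]
[[163.5 151.5  95.7]
 [156.5 173.5 103.6]
 [173.5 130.5 114.8]
 [177.5 169.5  75.3]]
```

Offset is about +1 mm in tool x and −0.5 mm in y, inside the 2 mm clearance. I'll correct x and feel downward in small steps.

servo_tool(
  motion=[
    [[1,-0.2,0,0,0,0],[0,0,2,0,0,0],[0,0,2,0,0,0],[0,0,1,0,0,0],[0,0,0,0,0,0]],
  ],
)

```text
time: 11.4
ee_pos: [0.5161, -0.2178, 0.2091]
tcp_rot: [-180.0, -0.0, 95.9]
wrist_force: [0.7, -0.7, -2.8]
opening: 0.0123
```

servo_tool(
  motion=[
    [[0,0,1,0,0,0],[0,0,1,0,0,0],[0,0,1,0,0,0],[0,0,0,0,0,0]],
  ],
)

```text
time: 11.8
ee_pos: [0.5162, -0.2178, 0.2062]
tcp_rot: [-180.0, -0.0, 95.9]
wrist_force: [1.0, 0.3, -3.4]
opening: 0.0125
```

```bash
python3 snap.py wrist w8
python3 - <<'E'
from h import *
w=load("pics/w8.npz")
cv2.imwrite("pics/w8c.png",cv2.resize(cv2.convertScaleAbs(w["color"][60:210,240:380,::-1],alpha=2),None,fx=4,fy=4,interpolation=cv2.INTER_CUBIC))
E
```

```text
11.85 [ 0.5162 -0.2178  0.2064] [180.   -0.   95.9] [ 0.39 -0.62 -3.96] 0.0121
```

View pics/w8c.png

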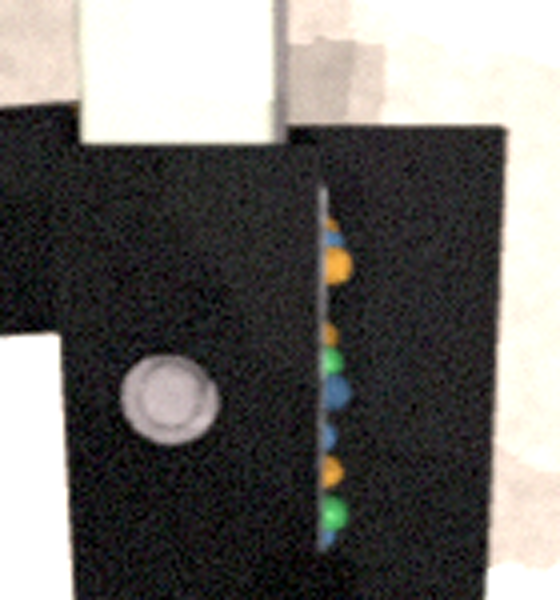

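The pin sits concentric in the hole, with no contact force. I'll keep lowering gently.

servo_tool(
  motion=[
    [[0,0,1,0,0,0],[0,0,1,0,0,0],[0,0,1,0,0,0],[0,0,1,0,0,0],[0,0,0,0,0,0]],
  ],
)

```text
time: 12.35
ee_pos: [0.5161, -0.2178, 0.2022]
tcp_rot: [-180.0, -0.0, 95.9]
wrist_force: [0.9, 0.1, -3.7]
opening: 0.0124
```

servo_tool(
  motion=[
    [[0,0,1,0,0,0],[0,0,1,0,0,0],[0,0,1,0,0,0],[0,0,1,0,0,0],[0,0,0,0,0,0]],
  ],
)

```text
time: 12.85
ee_pos: [0.5161, -0.2178, 0.1982]
tcp_rot: [-180.0, -0.0, 95.9]
wrist_force: [0.2, 0.0, -3.2]
opening: 0.0123
```

servo_tool(
  motion=[
    [[0,0,1,0,0,0],[0,0,1,0,0,0],[0,0,1,0,0,0],[0,0,1,0,0,0],[0,0,0,0,0,0]],
  ],
)

```text
time: 13.35
ee_pos: [0.5161, -0.2178, 0.1942]
tcp_rot: [-180.0, -0.0, 95.9]
wrist_force: [1.0, 0.2, -3.4]
opening: 0.0125
```

```bash
python3 snap.py wrist w9
python3 - <<'E'
from h import *
w=load("pics/w9.npz")
cv2.imwrite("pics/w9c.png",cv2.resize(cv2.convertScaleAbs(w["color"][60:210,240:380,::-1],alpha=2),None,fx=4,fy=4,interpolation=cv2.INTER_CUBIC))
E
```

```text
13.4 [ 0.5162 -0.2178  0.1943] [-179.99   -0.     95.9 ] [-0.33 -0.03 -3.23] 0.0123
```

View pics/w9c.png

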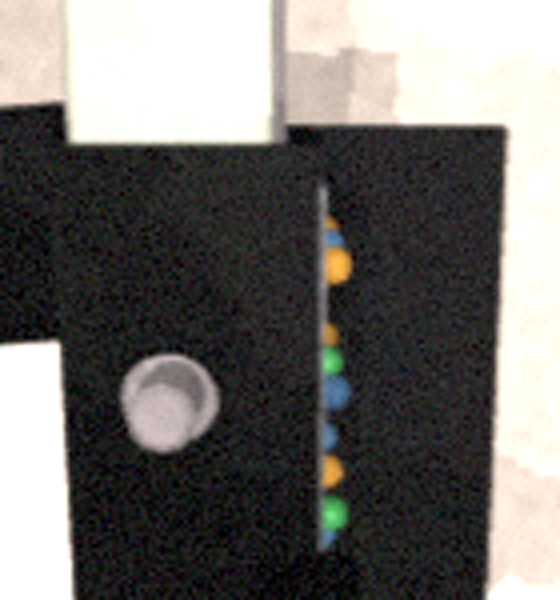

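The pin tip now stands above the flange and there is still no contact. Slower for the last few mm.

servo_tool(
  motion=[
    [[0,0,1,0,0,0],[0,0,1,0,0,0],[0,0,0.5,0,0,0],[0,0,0.5,0,0,0],[0,0,0,0,0,0]],
  ],
)

```text
time: 13.9
ee_pos: [0.5162, -0.2178, 0.1913]
tcp_rot: [-180.0, -0.0, 95.9]
wrist_force: [0.4, -0.0, -3.4]
opening: 0.0123
```

servo_tool(
  motion=[
    [[0,0,0.4,0,0,0],[0,0,0.4,0,0,0],[0,0,0,0,0,0]],
  ],
)

```text
time: 14.2
ee_pos: [0.5162, -0.2178, 0.1905]
tcp_rot: [-180.0, -0.0, 95.9]
wrist_force: [0.5, 0.2, -3.4]
opening: 0.0125
```

servo_tool(
  motion=[
    [[0,0,0.3,0,0,0],[0,0,0.2,0,0,0],[0,0,0,0,0,0]],
  ],
)

```text
time: 14.5
ee_pos: [0.5162, -0.2178, 0.1901]
tcp_rot: [180.0, 0.0, 95.9]
wrist_force: [0.6, -0.0, -3.5]
opening: 0.0125
```

servo_tool(
  motion=[
    [[0,0,0.3,0,0,0],[0,0,0.2,0,0,0],[0,0,0,0,0,0]],
  ],
)

```text
time: 14.8
ee_pos: [0.5162, -0.2178, 0.1896]
tcp_rot: [-180.0, -0.0, 95.9]
wrist_force: [0.4, -0.4, -3.9]
opening: 0.0123
```

servo_tool(
  motion=[
    [[0,0,0.3,0,0,0],[0,0,0.2,0,0,0],[0,0,0,0,0,0]],
  ],
)

```text
time: 15.1
ee_pos: [0.5162, -0.2178, 0.1891]
tcp_rot: [-180.0, 0.0, 95.9]
wrist_force: [-0.7, 0.0, -3.5]
opening: 0.0124
```

servo_tool(
  motion=[
    [[0,0,0.2,0,0,0],[0,0,0.2,0,0,0],[0,0,0,0,0,0]],
  ],
)

```text
time: 15.4
ee_pos: [0.5162, -0.2178, 0.1887]
tcp_rot: [180.0, 0.0, 95.9]
wrist_force: [0.7, 0.5, -2.9]
opening: 0.0122
```

servo_tool(
  motion=[
    [[0,0,0.2,0,0,0],[0,0,0.2,0,0,0],[0,0,0,0,0,0]],
  ],
)

```text
time: 15.7
ee_pos: [0.5162, -0.2178, 0.1887]
tcp_rot: [180.0, 0.0, 95.9]
wrist_force: [-0.9, 0.3, 0.7]
opening: 0.0123
```

servo_tool(
  motion=[
    [[0,0,0.2,0,0,0],[0,0,0.2,0,0,0],[0,0,0,0,0,0]],
  ],
)

```text
time: 16.0
ee_pos: [0.5163, -0.2179, 0.1886]
tcp_rot: [179.9, 0.0, 95.9]
wrist_force: [-1.4, 1.4, 4.9]
opening: 0.0123
```

servo_tool(
  motion=[
    [[0,0,0.2,0,0,0],[0,0,0.2,0,0,0],[0,0,0,0,0,0]],
  ],
)

```text
time: 16.3
ee_pos: [0.5163, -0.2178, 0.1886]
tcp_rot: [179.9, 0.0, 95.9]
wrist_force: [-2.4, 1.8, 7.2]
opening: 0.0121
```

Seating contact at TCP z 0.1887, as predicted to within 1 mm. I'll relax the pressure and check before releasing.

servo_tool(
  motion=[
    [[0,0,-0.3,0,0,0],[0,0,-0.3,0,0,0],[0,0,0,0,0,0]],
  ],
)

```text
time: 16.6
ee_pos: [0.5163, -0.2178, 0.1886]
tcp_rot: [180.0, 0.0, 95.9]
wrist_force: [-1.8, 2.6, 6.4]
opening: 0.012
```

```bash
python3 snap.py wrist w10; python3 snap.py scene s10
python3 - <<'E'
from h import *
w=load("pics/w10.npz")
a=cv2.resize(cv2.convertScaleAbs(w["color"][80:200,240:340,::-1],alpha=2),None,fx=4,fy=4,interpolation=cv2.INTER_CUBIC)
s=load("pics/s10.npz")
q=(.4991,-.2215,.0987,.059)
b=cv2.resize(cv2.convertScaleAbs(s["color"][110:230,225:325,::-1],alpha=2),None,fx=4,fy=4,interpolation=cv2.INTER_CUBIC)
draw(b,s,q,PANEL,4,np.array([225,110]),(0,255,0))
cv2.imwrite("pics/c10.png",np.hstack([a,b]))
E
```

```text
16.65 [ 0.5163 -0.2178  0.1886] [1.7996e+02 2.0000e-02 9.5900e+01] [-1.94  0.9   6.52] 0.0125
16.7 [ 0.5163 -0.2178  0.1886] [1.7997e+02 1.0000e-02 9.5900e+01] [-2.62  1.1   6.49] 0.0122
```

View pics/c10.png

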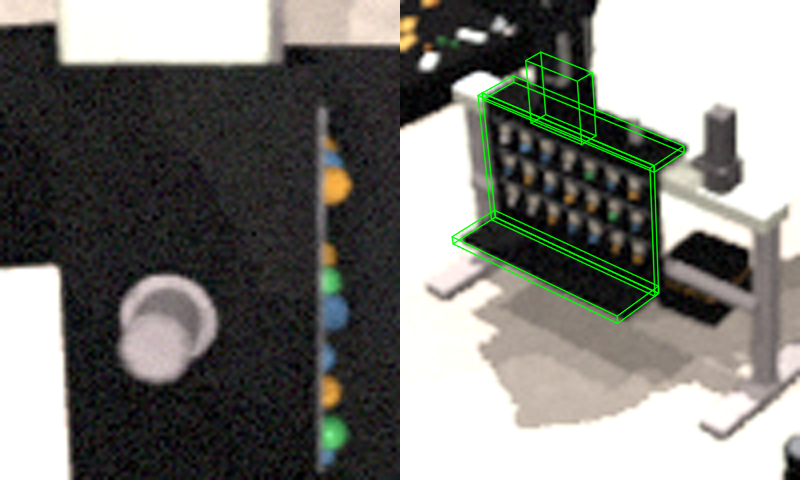

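The overlay at z=0.059 matches the hung panel, so it is home. I'll relax a little more, then release slowly.

servo_tool(
  motion=[
    [[0,0,-0.3,0,0,0],[0,0,-0.2,0,0,0],[0,0,0,0,0,0],[0,0,0,0,0,0]],
  ],
)

```text
time: 17.1
ee_pos: [0.5162, -0.2178, 0.1886]
tcp_rot: [180.0, 0.0, 95.9]
wrist_force: [-2.1, 1.2, 4.4]
opening: 0.0121
```

servo_tool(
  motion=[
    [[0,0,0,0,0,0],[0,0,0,0,0,0],[0,0,0,0,0,0]],
  ],
  gripper=13,
  newtons=20,
)

```text
time: 17.4
ee_pos: [0.5162, -0.2178, 0.1886]
tcp_rot: [180.0, 0.0, 95.9]
wrist_force: [-0.8, 0.7, 3.7]
opening: 0.0135
```

servo_tool(
  motion=[
    [[0,0,0,0,0,0],[0,0,0,0,0,0],[0,0,0,0,0,0],[0,0,0,0,0,0]],
  ],
  gripper=18,
)

```text
time: 17.8
ee_pos: [0.5162, -0.2179, 0.1884]
tcp_rot: [-180.0, -0.0, 95.9]
wrist_force: [0.1, 0.2, -0.3]
opening: 0.0179
```

servo_tool(
  motion=[
    [[0,0,0,0,0,0],[0,0,0,0,0,0],[0,0,0,0,0,0],[0,0,0,0,0,0]],
  ],
  gripper=40,
)

```text
time: 18.2
ee_pos: [0.5162, -0.2178, 0.1886]
tcp_rot: [180.0, 0.0, 95.9]
wrist_force: [0.2, -0.4, 1.0]
opening: 0.04
```

```bash
python3 snap.py wrist w11; python3 snap.py scene s11
python3 - <<'E'
from h import *
w=load("pics/w11.npz")
a=cv2.resize(cv2.convertScaleAbs(w["color"][80:200,240:340,::-1],alpha=2),None,fx=4,fy=4,interpolation=cv2.INTER_CUBIC)
s=load("pics/s11.npz")
q=(.4991,-.2215,.0987,.059)
b=cv2.resize(cv2.convertScaleAbs(s["color"][110:230,225:325,::-1],alpha=2),None,fx=4,fy=4,interpolation=cv2.INTER_CUBIC)
draw(b,s,q,PANEL,4,np.array([225,110]),(0,255,0))
cv2.imwrite("pics/c11.png",np.hstack([a,b]))
E
```

```text
18.25 [ 0.5162 -0.2178  0.1886] [180.    0.   95.9] [-0.09  0.06 -0.21] 0.04
18.3 [ 0.5162 -0.2178  0.1886] [180.    0.   95.9] [ 0.57  0.12 -0.95] 0.0399
```

View pics/c11.png

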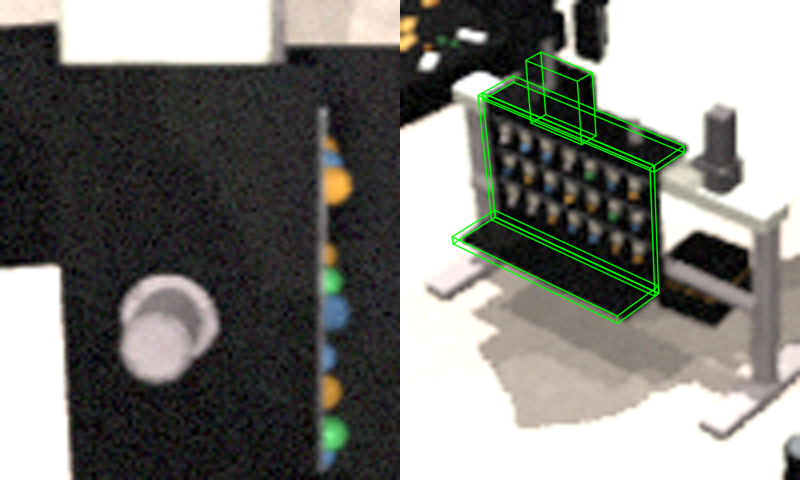

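View pics/w11.png

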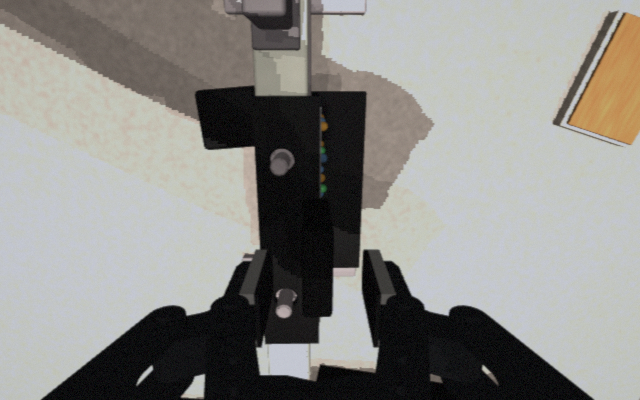

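Released: the panel hangs unchanged, with both pin tips showing through the holes at (281,160) and (286,305). The keeper is still open. I'll raise clear and move to the +y side of the knob.

servo_tool(
  motion=[
    [[0,0,-8,0,0,0],[0,0,-15,0,0,0],[0,0,-20,0,0,0],[0,0,-20,0,0,0],[0,0,-12,0,0,0]],
  ],
)

```text
time: 18.8
ee_pos: [0.5164, -0.2179, 0.2659]
tcp_rot: [179.9, 0.1, 95.9]
wrist_force: [-0.1, -0.0, -0.2]
opening: 0.0403
```

servo_tool(
  motion=[
    [[20,-3,0,0,0,0],[30,-4,0,0,0,0],[30,-4,0,0,0,0],[30,-4,0,0,0,0],[26,-3,0,0,0,0]],
  ],
  gripper=0,
)

```text
time: 19.3
ee_pos: [0.4839, -0.0832, 0.2644]
tcp_rot: [179.9, 0.0, 95.9]
wrist_force: [-0.4, 0.5, 0.3]
opening: 0.0001
```

servo_tool(
  motion=[
    [[0,0,0,0,0,0],[0,0,0,0,0,0],[0,0,0,0,0,0]],
  ],
)

```text
time: 19.6
ee_pos: [0.4845, -0.0849, 0.2638]
tcp_rot: [180.0, 0.0, 95.9]
wrist_force: [0.4, -1.5, -0.3]
opening: 0.0
```

```bash
python3 snap.py wrist w12; python3 snap.py scene s12
python3 - <<'E'
from h import *
s=load("pics/s12.npz")
q=(.4991,-.2215,.0987,.059)
b=cv2.resize(cv2.convertScaleAbs(s["color"][90:230,225:345,::-1],alpha=2),None,fx=4.2,fy=4.2,interpolation=cv2.INTER_CUBIC)
draw(b,s,q,PANEL,4.2,np.array([225,90]),(0,255,0))
cv2.imwrite("pics/c12.png",b)
E
```

```text
19.65 [ 0.4845 -0.0851  0.2636] [-1.800e+02  1.000e-02  9.586e+01] [ 0.52 -1.11  0.25] -0.0001
19.7 [ 0.4845 -0.0851  0.2635] [-179.99    0.     95.85] [ 0.07 -0.73 -0.41] 0.0003
```

View pics/c12.png

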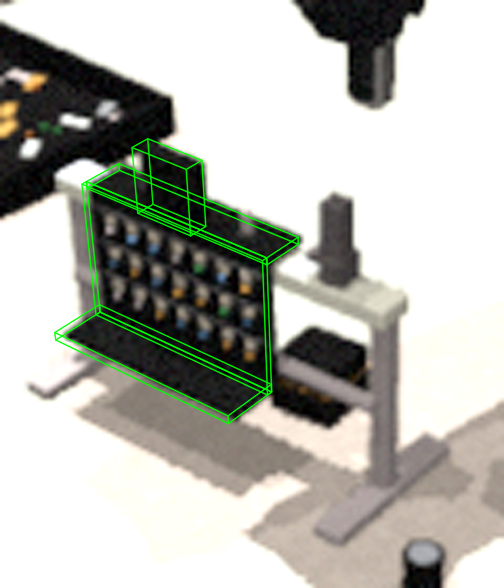

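View pics/w12.png

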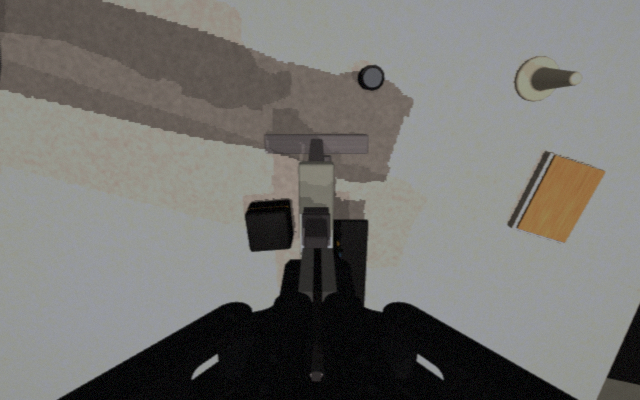

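Run:
```python
from h import *
w=load("pics/w12.npz")
T=Ro.from_euler('xyz',[180,0,95.86],degrees=True).as_matrix();o=np.array([.4845,-.0851,.2636])
print("tip px",proj(w,o+T@[0,0,.019]),proj(w,o+T@[-.011,0,.019]),proj(w,o+T@[.011,0,.019]))
print("knob pred px",proj(w,W((.4991,-.2215,.0987),[[x,y,.204] for x in(-.008,.008) for y in (.104,.12)])))
cv2.imwrite("pics/w12c.png",cv2.resize(cv2.convertScaleAbs(w["color"][140:290,260:380,::-1],alpha=2.5),None,fx=4,fy=4,interpolation=cv2.INTER_CUBIC))
```

```text
tip px [[314.88588725 239.60642738]] [[314.90749428 258.07993174]] [[314.86348582 220.45372477]]
knob pred px [[304.80167588 258.92047764]
 [304.64783752 237.1384306 ]
 [328.59983951 259.00885349]
 [328.95289355 237.23138412]]
```

View pics/w12c.png

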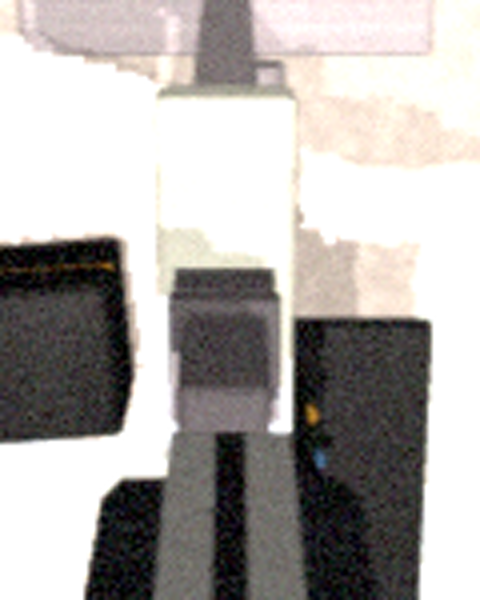

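The predicted knob (near face at v≈237) matches the picture. The fingers are ~6 mm clear of the knob on its +y side. I'll lower, then push along −y.

servo_tool(
  motion=[
    [[0,0,10,0,0,0],[1,0,18,0,0,0],[0,1,18,0,0,0],[0,0,14,0,0,0],[0,0,8,0,0,0]],
  ],
)

```text
time: 20.2
ee_pos: [0.4846, -0.0836, 0.1935]
tcp_rot: [-179.9, -0.0, 95.9]
wrist_force: [0.2, -1.2, 0.3]
opening: 0.0
```

servo_tool(
  motion=[
    [[0,0,0,0,0,0],[-2,0,0,0,0,0],[-2,0,0,0,0,0],[-2,0,0,0,0,0]],
  ],
)

```text
time: 20.6
ee_pos: [0.4861, -0.0896, 0.1963]
tcp_rot: [179.9, 0.0, 95.9]
wrist_force: [-0.6, -0.3, -0.1]
opening: 0.0002
```

servo_tool(
  motion=[
    [[-2,0,0,0,0,0],[-2,0,0,0,0,0],[-2,0,0,0,0,0],[-2,0,0,0,0,0],[-2,0,0,0,0,0]],
  ],
)

```text
time: 21.1
ee_pos: [0.4869, -0.0994, 0.1956]
tcp_rot: [-180.0, -0.0, 95.9]
wrist_force: [0.6, 0.6, -0.2]
opening: 0.0002
```

```bash
python3 snap.py scene s13
python3 - <<'E'
from h import *
s=load("pics/s13.npz")
b=cv2.resize(cv2.convertScaleAbs(s["color"][90:230,225:345,::-1],alpha=2),None,fx=4.2,fy=4.2,interpolation=cv2.INTER_CUBIC)
cv2.imwrite("pics/c13.png",b)
E
```

```text
21.15 [ 0.4869 -0.0996  0.1956] [-1.800e+02  1.000e-02  9.589e+01] [-0.29 -0.69 -0.86] 0.0001
```

View pics/c13.png

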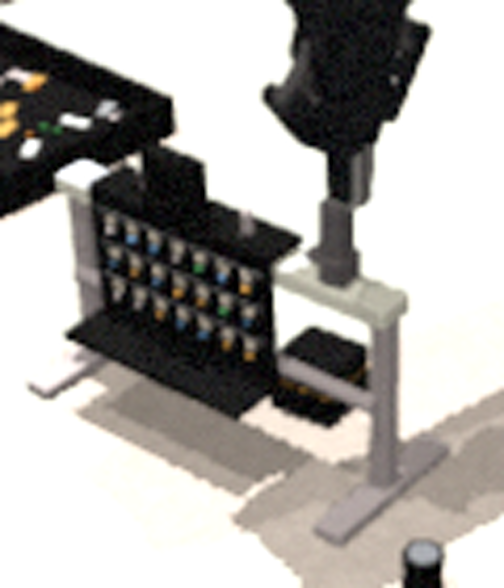

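```bash
python3 snap.py wrist w13
python3 - <<'E'
from h import *
s=load("pics/s13.npz");w=load("pics/w13.npz")
T=Ro.from_euler('xyz',[180,0,95.9],degrees=True).as_matrix();o=np.array([.4869,-.0996,.1956])
for z in (.019,.0,-.02): print(z,(proj(s,o+T@[0,0,z])-[225,90])*4.2)
print((proj(s,W((.4991,-.2215,.0987),[[0,.112,.204]]))-[225,90])*4.2)
cv2.imwrite("pics/w13c.png",cv2.convertScaleAbs(w["color"][:,:,::-1],alpha=2.5))
E
```

```text
21.2 [ 0.4869 -0.0995  0.1956] [180.     0.    95.89] [ 0.08  0.47 -0.17] -0.0001
0.019 [[345.00507018 246.60514704]]
0.0 [[344.89399337 218.62320619]]
-0.02 [[344.77431901 188.47540772]]
[[330.44652192 200.50898701]]
```

View pics/w13c.png

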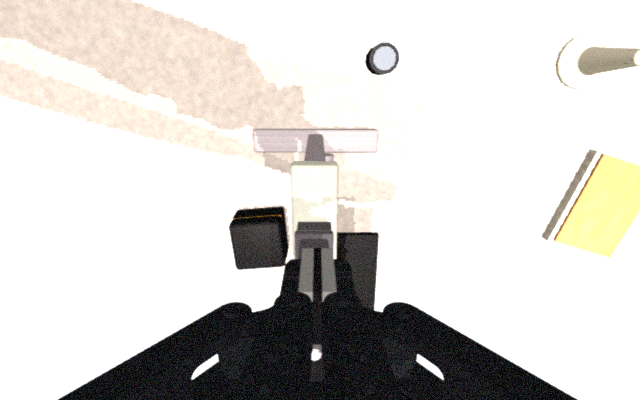

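Run:
```python
from h import *
s=load("pics/s12.npz")
T=Ro.from_euler('xyz',[180,0,95.9],degrees=True).as_matrix();o=np.array([.4845,-.0851,.2635])
for z in (.019,.0,-.02): print(z,(proj(s,o+T@[0,0,z])-[225,90])*4.2)
s=load("pics/s13.npz")
cv2.imwrite("pics/c13b.png",cv2.resize(cv2.convertScaleAbs(s["color"][115:170,285:335,::-1],alpha=1.5),None,fx=11,fy=11,interpolation=cv2.INTER_CUBIC))
```

```text
0.019 [[366.25688058 150.67481879]]
0.0 [[366.39283897 120.19281582]]
-0.02 [[366.53948664  87.31426765]]
```

View pics/c13b.png

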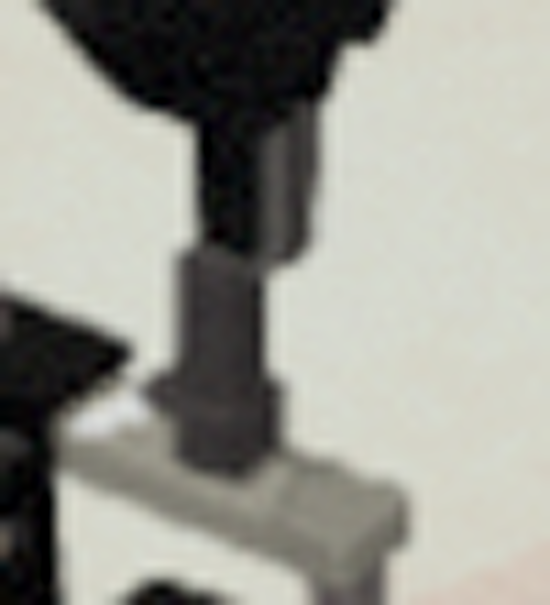

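Run:
```python
from h import *
w=load("pics/w12.npz")
T=Ro.from_euler('xyz',[180,0,95.86],degrees=True).as_matrix();o=np.array([.4845,-.0851,.2636])
for z in (-.02,-.01,0,.01,.019): print(z,[proj(w,o+T@[x,0,z])[0].round(0) for x in (-.011,0,.011)])
```

```text
-0.02 [array([314., 300.]), array([314., 278.]), array([314., 255.])]
-0.01 [array([315., 288.]), array([315., 267.]), array([315., 245.])]
0 [array([315., 276.]), array([315., 256.]), array([315., 235.])]
0.01 [array([315., 266.]), array([315., 247.]), array([315., 227.])]
0.019 [array([315., 258.]), array([315., 240.]), array([315., 220.])]
```

Both views show the closed fingertips about 10 mm behind the TCP, not ahead of it, so they are skimming above the knob. I'll back off, go lower, and push again.

servo_tool(
  motion=[
    [[7,0,0,0,0,0],[8,0,0,0,0,0],[0,0,6,0,0,0],[0,0,6,0,0,0],[0,0,6,0,0,0]],
  ],
)

```text
time: 21.7
ee_pos: [0.4852, -0.0841, 0.1768]
tcp_rot: [-180.0, -0.0, 95.9]
wrist_force: [-0.3, -0.9, -0.4]
opening: -0.0
```

servo_tool(
  motion=[
    [[0,0,0,0,0,0],[0,0,0,0,0,0]],
  ],
)

```text
time: 21.9
ee_pos: [0.4852, -0.0844, 0.1774]
tcp_rot: [-180.0, -0.0, 95.9]
wrist_force: [-0.3, -0.3, 0.5]
opening: -0.0001
```

```bash
python3 snap.py scene s14
python3 - <<'E'
from h import *
s=load("pics/s14.npz")
cv2.imwrite("pics/c14b.png",cv2.resize(cv2.convertScaleAbs(s["color"][115:170,285:335,::-1],alpha=1.5),None,fx=11,fy=11,interpolation=cv2.INTER_CUBIC))
E
```

```text
21.95 [ 0.4853 -0.0844  0.1776] [-180.     -0.     95.89] [-0.9   0.09  0.65] 0.0003
```

View pics/c14b.png

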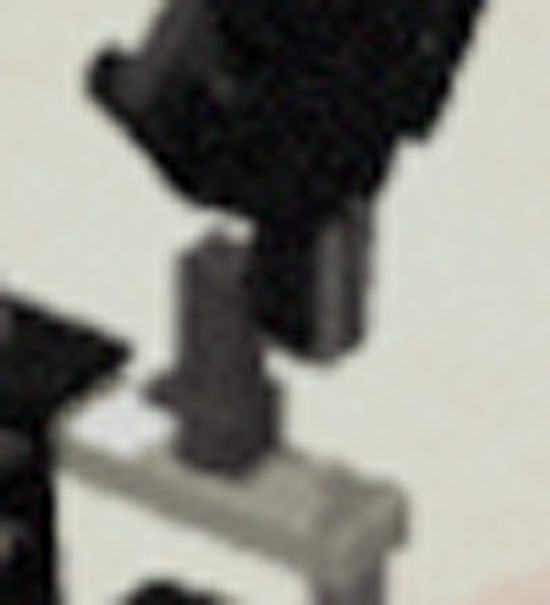

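The fingertips are now beside the knob's +y face. Pushing along −y with force checks.

servo_tool(
  motion=[
    [[-2,0,0,0,0,0],[-2,0,0,0,0,0],[-2,0,0,0,0,0],[-2,0,0,0,0,0],[-2,0,0,0,0,0]],
  ],
)

```text
time: 22.45
ee_pos: [0.4864, -0.0943, 0.1777]
tcp_rot: [180.0, -0.0, 95.9]
wrist_force: [0.2, 1.7, 0.5]
opening: -0.0002
```

servo_tool(
  motion=[
    [[-2,0,0,0,0,0],[-2,0,0,0,0,0],[-2,0,0,0,0,0],[-2,0,0,0,0,0],[-2,0,0,0,0,0]],
  ],
)

```text
time: 22.95
ee_pos: [0.4874, -0.1043, 0.1776]
tcp_rot: [180.0, -0.0, 95.9]
wrist_force: [0.6, 0.8, 1.5]
opening: -0.0
```

```bash
python3 snap.py scene s15
python3 - <<'E'
from h import *
s=load("pics/s15.npz")
b=cv2.resize(cv2.convertScaleAbs(s["color"][90:230,225:345,::-1],alpha=2),None,fx=4.2,fy=4.2,interpolation=cv2.INTER_CUBIC)
cv2.imwrite("pics/c15.png",b)
E
```

```text
23.0 [ 0.4874 -0.1046  0.1776] [1.800e+02 1.000e-02 9.589e+01] [-0.17  0.68  0.82] -0.0
```

View pics/c15.png

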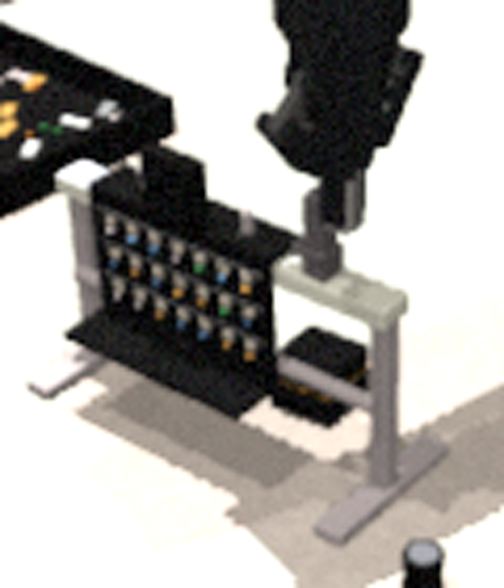

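The keeper is sliding, about 13 mm so far, with only ~1 N. I'll continue.

servo_tool(
  motion=[
    [[-2,0,0,0,0,0],[-2,0,0,0,0,0],[-2,0,0,0,0,0],[-2,0,0,0,0,0],[-2,0,0,0,0,0]],
  ],
)

```text
time: 23.5
ee_pos: [0.4884, -0.1143, 0.1775]
tcp_rot: [-180.0, -0.0, 95.9]
wrist_force: [0.3, 2.2, 0.4]
opening: 0.0
```

servo_tool(
  motion=[
    [[-2,0,0,0,0,0],[-2,0,0,0,0,0],[-1,0,0,0,0,0],[-1,0,0,0,0,0]],
  ],
)

```text
time: 23.9
ee_pos: [0.489, -0.1202, 0.1775]
tcp_rot: [-180.0, -0.0, 95.9]
wrist_force: [-1.4, 2.3, -0.1]
opening: 0.0001
```

servo_tool(
  motion=[
    [[-1,0,0,0,0,0],[-1,0,0,0,0,0],[-1,0,0,0,0,0]],
  ],
)

```text
time: 24.2
ee_pos: [0.4893, -0.1231, 0.1776]
tcp_rot: [-180.0, -0.0, 95.9]
wrist_force: [-0.6, 1.3, -0.1]
opening: -0.0001
```

servo_tool(
  motion=[
    [[-1,0,0,0,0,0],[-1,0,0,0,0,0]],
  ],
)

```text
time: 24.4
ee_pos: [0.4895, -0.1251, 0.1775]
tcp_rot: [-180.0, -0.0, 95.9]
wrist_force: [-0.6, 2.4, 0.6]
opening: -0.0003
```

servo_tool(
  motion=[
    [[-1,0,0,0,0,0],[-0.5,0,0,0,0,0]],
  ],
)

```text
time: 24.6
ee_pos: [0.4896, -0.1264, 0.1776]
tcp_rot: [-180.0, -0.0, 95.9]
wrist_force: [-1.0, 4.7, 1.0]
opening: -0.0003
```

```bash
python3 snap.py scene s16
python3 - <<'E'
from h import *
s=load("pics/s16.npz")
b=cv2.resize(cv2.convertScaleAbs(s["color"][90:230,225:345,::-1],alpha=2),None,fx=4.2,fy=4.2,interpolation=cv2.INTER_CUBIC)
cv2.imwrite("pics/c16.png",b)
E
```

```text
24.65 [ 0.4896 -0.1264  0.1775] [-1.7999e+02 -4.0000e-02  9.5910e+01] [-1.18  2.71  0.16] 0.0002
```

View pics/c16.png

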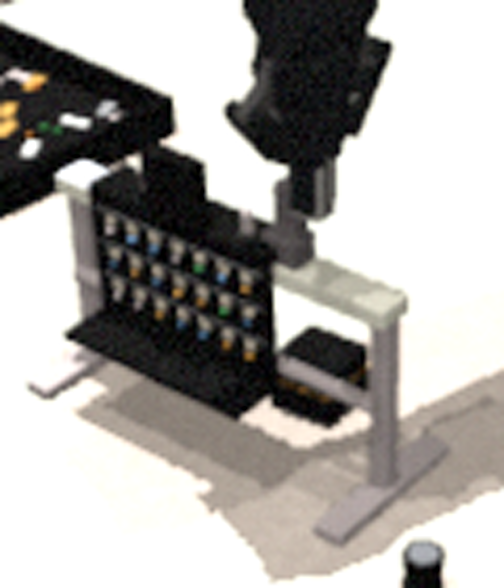

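Force is just starting to rise near the expected end. I'll nudge a little more to confirm the stop.

servo_tool(
  motion=[
    [[-0.5,0,0,0,0,0],[-0.5,0,0,0,0,0]],
  ],
)

```text
time: 24.85
ee_pos: [0.4896, -0.1265, 0.1776]
tcp_rot: [180.0, -0.1, 95.9]
wrist_force: [-1.0, 11.0, 1.5]
opening: 0.0005
```

servo_tool(
  motion=[
    [[-0.5,0,0,0,0,0],[-0.5,0,0,0,0,0]],
  ],
)

```text
time: 25.05
ee_pos: [0.4896, -0.1266, 0.1776]
tcp_rot: [180.0, -0.2, 96.0]
wrist_force: [-1.9, 16.1, 3.4]
opening: 0.0001
```

There is a firm stop at y≈−0.1265. I'll back off, raise, and measure the knob's final place.

servo_tool(
  motion=[
    [[4,0,0,0,0,0],[10,0,0,0,0,0],[10,0,0,0,0,0],[5,0,-15,0,0,0],[0,0,-25,0,0,0]],
  ],
)

```text
time: 25.55
ee_pos: [0.4862, -0.0987, 0.2177]
tcp_rot: [-179.9, -0.0, 96.0]
wrist_force: [0.3, -0.3, 0.6]
opening: -0.0
```

servo_tool(
  motion=[
    [[0,-20,-30,0,0,0],[0,-30,-30,0,0,0],[0,-40,0,0,0,0],[0,-30,0,0,0,0],[0,-10,0,0,0,0]],
  ],
)

```text
time: 26.05
ee_pos: [0.3557, -0.113, 0.2796]
tcp_rot: [179.9, 0.1, 95.9]
wrist_force: [0.9, 0.7, 0.5]
opening: -0.0002
```

servo_tool(
  motion=[
    [[0,0,0,0,0,0],[0,0,0,0,0,0],[0,0,0,0,0,0]],
  ],
)

```text
time: 26.35
ee_pos: [0.3584, -0.113, 0.2774]
tcp_rot: [-180.0, -0.0, 95.9]
wrist_force: [0.1, -0.4, -0.6]
opening: 0.0002
```

```bash
python3 snap.py wrist w17; python3 snap.py scene s17; python3 snap.py top t17
python3 - <<'E'
from h import *
s=load("pics/s17.npz")
b=cv2.resize(cv2.convertScaleAbs(s["color"][110:230,225:335,::-1],alpha=2),None,fx=5,fy=5,interpolation=cv2.INTER_CUBIC)
q=(.4991,-.2215,.0987)
draw(b,s,q+(.059,),PANEL,5,np.array([225,110]),(0,255,0))
draw(b,s,q,[box(-8,8,104-t,120-t,168,204) for t in (36-5,)],5,np.array([225,110]),(0,0,255))
cv2.imwrite("pics/c17.png",b)
E
```

```text
26.4 [ 0.3583 -0.113   0.2773] [-1.7995e+02 -2.0000e-02  9.5930e+01] [-0.44  0.27 -0.98] 0.0003
26.45 [ 0.3582 -0.113   0.2772] [-1.7994e+02 -3.0000e-02  9.5930e+01] [-0.05  0.8  -0.27] 0.0002
26.5 [ 0.3581 -0.113   0.2772] [-1.7994e+02 -3.0000e-02  9.5930e+01] [0.54 0.25 0.21] -0.0002
```

View pics/c17.png

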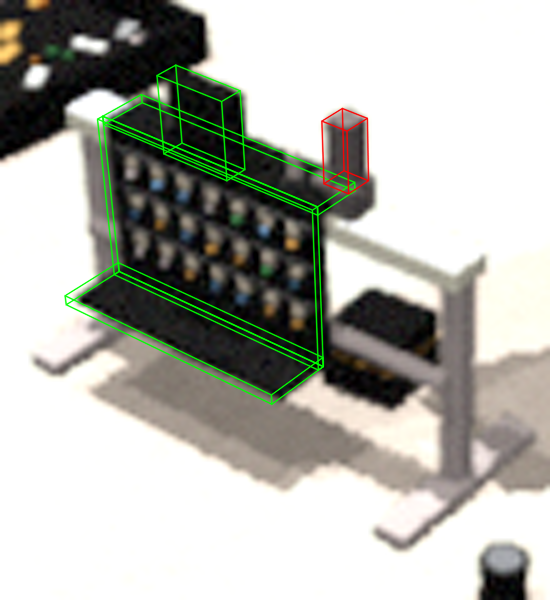

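View pics/w17.png

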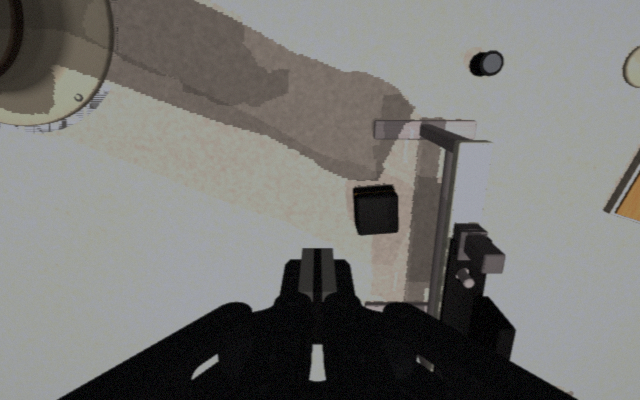

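View pics/t17.png

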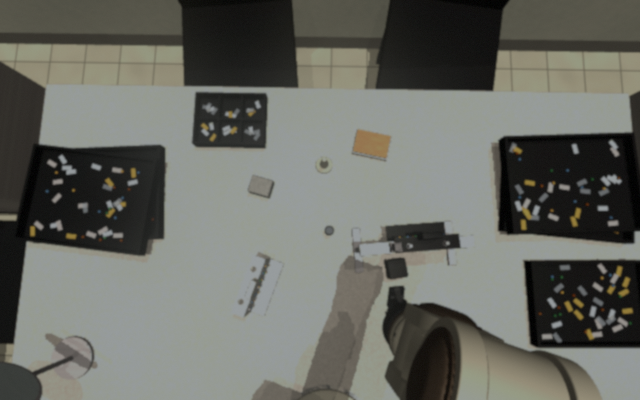

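Run:
```python
from h import *
w=load("pics/w17.npz")
cv2.imwrite("pics/w17c.png",cv2.resize(cv2.convertScaleAbs(w["color"][130:300,430:530,::-1],alpha=1.8),None,fx=3.5,fy=3.5,interpolation=cv2.INTER_CUBIC))
```

```text
(no output)
```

View pics/w17c.png

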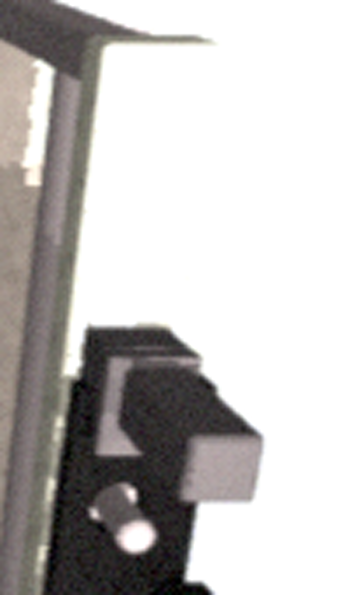

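Run:
```python
from h import *
w=load("pics/w17.npz");w1=load("pics/w1.npz")
q=(.4991,-.2215,.0987);c,s=np.cos(q[2]),np.sin(q[2])
def loc(p,px,z):
    d=ray(p,px,z)[:2]-q[:2]; return (np.array([c*d[0]+s*d[1],-s*d[0]+c*d[1]])*1000).round(1)
f=lambda x,y:(430+x/3.5,130+y/3.5)
print("knob now",loc(w,f(221,467),.204),"pin+ (expect 0,42)",loc(w,f(134,537),.172),"rail end corner -x",loc(w,f(95,42),.15))
print("knob before",loc(w1,(494.2,67.6),.204),"rail end w1",loc(w1,(420+(375-340)/3.3,12/3.3),.15))
```

```text
knob now [-1.5 78.4] pin+ (expect 0,42) [-1.4 42.1] rail end corner -x [-17.1 156.8]
knob before [ -1.1 112.1] rail end w1 [-15.  155.6]
```

The keeper moved ~34 mm to a firm stop, and panel, pins and bystanders are all in place. I'll hand it in.

```bash
python3 -c "
from workcell import bot
print(bot.job_done())"
```

```text
the job is handed in; nothing more can be done
None
```

The black panel is hanging on both pins with the earrings facing away from the robot, and the keeper is pushed shut to its stop. I handed the job in at about 26.5 s of the 72 s; no verdict was reported.

- **Hanging:** I lined up one hole by looking at the pin through it, then lowered in small steps. No contact showed until the flange seated. The net wrist reading while seating peaked at about 7 N, roughly 11 N on the stand once the panel's weight is counted. After release, both pin tips showed through the holes, and the model drawn at the fully-home height matched the panel.
- **Keeper:** It slid with about 2 N of resistance to a firm stop, where I pressed up to 16 N on the knob to confirm it. The wrist camera measured about 34 mm of movement, and the rail end gives an absolute travel of about 34 mm. That is short of the nominal 36 mm but above the 31 mm needed; those picture measurements are good to about 2 mm.
- **Other objects:** In the last top view nothing else on the table had moved visibly, and the arm stood clear of everything.

**What disagreed:**
- **First keeper push:** It passed just above the knob without touching it. The closed fingertips looked about 10 mm behind the TCP, where the description says 19 mm ahead, so I backed off, went 18 mm lower and pushed again.
- **Seating height:** The flange seated about 1 mm lower than I had calculated.

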